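# Brush out the sample cup against the stop

### The job

Clean out the steel sample cup before the next seed lot: push it along its board until it sits home against both faces of the V-shaped stop, then, with the round brush from the tray, scrub the wall on the stop side with three full strokes (each from the cup's floor up until the top of the bristles reaches the rim), the bristles kept pressed lightly on the wall and the cup staying home. Then set the brush down flat in its own wide compartment of the tray, without dropping it, bristles over the drain slots, and leave the cup standing upright home against the stop. Do not lift or tip the cup, do not force the brush, and leave everything else alone.

Things in the scene. Friction and masses are not known exactly. Their poses are not given: they have to be found in the camera images.
- board: fixed white plastic brushing board, 140 (x) by 200 (y) by 8 mm thick on the desk, with a V-shaped aluminium stop, faced in black rubber, near its +y end. Origin: centre of its underside. Its own +y points from the open end into the V. The two upright faces open at 76 degrees, 38 degrees either side of the board's y, each about 62 mm long, their top edge 78 mm above the desk
- board_home (a point): point on the board's upper face (8 mm above the desk), 30 mm along +y from the board's origin, where the centre of the cup's underside lies when the cup touches both faces of the V; its axes are the board's
- cup: loose round stainless steel sample cup, open at the top, about 0.2 to 0.4 kg: outside diameter 92 mm, height 100 mm, wall 4 mm, floor 4 mm thick, so inside 84 mm across and 96 mm deep. Too wide to grip. Origin: centre of its underside, z up. It starts on the board 40 to 70 mm short of its home
- cup_floor (a point): centre of the cup's inner floor (4 mm above its underside)
- cup_rim (a point): centre of the cup's mouth (100 mm above its underside)
- tray: fixed grey tool tray 122 (x) by 252 (y) mm, walls 3 mm thick and 15 mm high, floor 3 mm thick. Origin: centre of its underside. A wall along y, centred 21 mm on the +x side of the origin, parts a wide compartment (toward its -x, 77 mm by 246 mm inside, the brush's) from a narrow one (toward its +x, 37 mm wide, with tweezers)
- tray_bay (a point): centre of the wide compartment's floor (upper face); its axes are the tray's, +y along the compartment toward the end with the drain slots
- tray_slots (a point): middle of the dark drain slots in the wide compartment's floor, 74 mm from tray_bay toward +y: the bristles lie here
- brush: loose bottle brush, 213 mm long, 80 g, in the wide compartment; +x along it to the bristles, z up as it lies, origin on its underside below the grip point. Blue square handle: grip 18 mm (44 mm behind to 40 mm ahead of that point), pommel 26 mm (60 to 44 behind), collar 22 mm (40 to 50 ahead); then a wire stem 6 mm thick to 93 ahead, bending any way at 0.3 N per mm at the bristle end
- brush_grip (a point): point on the brush's axis in its handle, 13 mm above its underside as it lies: a good place to hold it
- brush_head: the bristle part, which bends with the stem: 26 mm in diameter from 93 to 143 mm ahead of the grip point, then a soft end tuft 21 mm in diameter to 153 mm that gives up to 8 mm along the brush (0.7 N per mm). Its origin lies on the axis at the root of the stem (50 mm ahead of the grip point), +x along the axis toward the bristle end
- brush_tip (a point): free end of the bristles, on the axis, 153 mm ahead of the grip point
- tweezers: steel tweezers 125 mm long in the tray's narrow compartment; leave them there
- jar_red: sample jar with a red cap, 42 mm across, 80 mm high, standing behind the work; leave it. Origin: centre of its underside
- jar_white: sample jar with a white cap, 48 mm across, 67 mm high, behind the work; leave it. Origin: centre of its underside
- petri: clear petri dish with seed, 60 mm across, 13 mm high, on the right of the desk; leave it. Origin: centre of its underside
- glue: glue stick, 25 mm across, 90 mm high, standing on the left of the desk; leave it. Origin: centre of its underside

How it is judged:
By the outcome, as a careful person would: the job done as asked, in the order asked, and still so for the second after the job is handed in, with the robot touching nothing.
It also fails if it takes over 72 s, if anything falls off the work surface, if the arm or the gripper's body presses on something with over 40 N, if the wrist force passes 120 N, or if a joint passes its speed limit or range.

### The arm

A 6-joint arm with a two-finger parallel gripper is mounted at the origin on a cart in front of the work surface, level with it; the furniture and walls round the work are solid. World frame = base frame: x ahead of the robot, y to its left, z up, the work surface at z = 0. Lengths are in mm, angles in rad, forces in N, time in s.
With the tool pointing down it reaches from about 350 to 975 mm from the base axis. Payload 7.1 kg.
Tool frame: the origin (TCP) lies midway between the tips of the shut fingers; the grasp point (between the pads) lies 19 mm behind it; z points along the fingers, y is the line along which they close (so a half turn about z gives the same grasp; the last joint's range is limited). The gripper opens to 88 mm and grips with 3 to 60 N. Pads are 20 mm wide; open, the fingers measure 115 mm over their backs; the gripper's body (75 mm by 178 mm) begins 61 mm behind the grasp point.
Start: joints at [-0.019, 0.423, 1.63, -0, 1.089, -0.019], TCP at [624.984, 0.026, 185.375] pointing down, gripper open.
Joint ranges: [-3, 3], [-0.9, 2.11], [0.09, 2.58], [-1.31, 4.45], [0.11, 2.69], [-2.54, 2.54]. Speed limits (rad/s): [2.39, 2.39, 3.01, 3.14, 3.14, 3.14].

### API

Orientations are given as a rotation vector (axis times angle).
In Python, from workcell import ctrl gives the robot as it stands. The module is installed in compiled form; this text tells all that it offers.
- The arm moves only by the tool apply_moves, never from a script. Its argument "targets" is a list of rows, each a list of 3 entries, a list of its own where there are three numbers: the opening, from -1 (shut) to 1 (fully open), then the shift along the tool's x, y, z normalised to -1 to 1, where 1 is 5 cm, then the turn, a rotation vector about the tool's x, y, z normalised to -1 to 1, where 1 is 90 degrees. In form: [[jaw, [x, y, z], [wx, wy, wz]], ...]. A call has 1 to 8 rows; each row shifts and turns the commanded pose from where the row before left it, along the tool's axes as they then stand; what a row does not reach is not made up. A row lasts 1/8 s, in which the tool goes at most 62.5 mm and 10.7 degrees, less where a joint would pass 70% of its speed; a pose out of reach is approached as far as the arm can. A call with a number of a shift or a turn outside -1 to 1 is refused whole. A call with a gripper value outside its range is refused whole. The fingers move at their own pace and stop on an object; the grip force is fixed at half the most. Time passes only in rows, so rows that do not move let the fingers close. It gives the time, the measured TCP pose, the force, the opening and the grip force at its end, in the units of the state.
- ctrl.get_obs(): the state, without advancing time (a new reading comes with each control period).
- ctrl.get_image(name): name is "scene" or "side" or "wrist"; returns a dict with "pixels" (480x640x3 uint8, blue, green, red), "camera_matrix" (3x3 intrinsics, pixels), "k1" (the pictures are not rectified: a ray, as slopes to the right and down, at radius r is drawn at 1 + k1 r^2 times it, then the intrinsics apply), "view" (4x4, takes a point from world to camera coordinates); the wrist camera has in their place "hand_eye" (4x4, takes a point from camera to tool coordinates, whose origin is the TCP and whose axes are the flange's). Camera axes: x right, y down, z forward; pixel columns grow to the right and rows downward; lengths in mm; the calibration is good to about 2 mm. A picture is of the moment at which its call begins: read the wrist's pose just before it. There is no depth.
- ctrl.close_job(): hands the job in; it is judged then, once.
Trained networks look in the newest picture that a camera, given by its name, has taken for a name from the list of things; names that differ only in an ending like _2 or _b are one class to them, and where a whole thing is asked for, a point or a joint stands for the part that bears it (a point fixed in the world has none). Each returns a list of dicts, best first, with "score" (0 to 1); they miss things now and then, are a little off and sometimes report something else, mostly with a low value. They report only what shows in the picture. A call takes as long as a camera call.
- ctrl.masks_of(label, camera): "region" (480x640 bool, what is visible of it) and "bbox" ([left, top, right, bottom] in pixels, round what is visible of it).
- ctrl.pinpoint(label, camera): "xy" ([column, row] in pixels: a listed point, or the origin of a listed thing).
The state is a dict: "t": time; "qpos": joint angles; "qvel": joint speeds; "joint_torque": joint torques, N m; "ee_pos": TCP position; "orientation": TCP orientation; "ft_force": force on the tool from outside, world axes, zero at the start; "moment": the same for the moment, N m; "width": finger opening in mm; "grasp_force": force on a finger pad.
Only numpy, scipy, OpenCV 4.12 (cv2) and the standard library are available. Lean on these libraries where they do the work, as an engineer would, in place of code of your own. Each camera call takes 0.05 s, during which the arm holds its last target. There are 200 camera calls.

## Working session

There is one attempt and no reset: what is moved stays moved. The work goes in short steps, Python scripts to look and compute and a tool call to move; the robot and the scene stay as the last step left them, time stands still between calls to the robot, and variables do not carry over. Pictures are saved under pics/ and viewed, at most 10 in all, crops included, and the job is handed in when it is done.

Besides the shell and the picture viewer there is one more tool, called after "Request:" in YAML: its name, and indented under it one key for each argument. apply_moves: Moves the arm, as the interface text tells. Scaled input: -1 to 1 covers 5 cm each way for a shift and 90 degrees each way for a turn. Its arguments: {"type":"object","properties":{"targets":{"type":"array"}},"required":["targets"]}

```bash
mkdir -p pics
cat > h.py <<'E'
import numpy as np, cv2
from scipy.spatial.transform import Rotation as R
from workcell import ctrl
def cam(name):
    o=ctrl.get_obs(); im=ctrl.get_image(name)
    if name=='wrist':
        T=np.eye(4);T[:3,:3]=R.from_rotvec(o['orientation']).as_matrix();T[:3,3]=o['ee_pos']
        M=T@np.array(im['hand_eye'])
    else: M=np.linalg.inv(np.array(im['view']))
    return im,M
def ray(im,M,xy):
    K=np.array(im['camera_matrix']);k=im['k1']
    d=np.array([(xy[0]-K[0,2])/K[0,0],(xy[1]-K[1,2])/K[1,1]]);u=d.copy()
    for _ in range(20): u=d/(1+k*(u@u))
    return M[:3,3],M[:3,:3]@np.array([u[0],u[1],1])
def onz(im,M,xy,z):
    c,d=ray(im,M,xy); return c+d*(z-c[2])/d[2]
def proj(im,M,p):
    K=np.array(im['camera_matrix']);q=np.linalg.inv(M)@np.append(p,1);u=q[:2]/q[2];u=u*(1+im['k1']*(u@u))
    return K[:2,:2]@u+K[:2,2]
E
cat > a.py <<'E'
from h import *
np.set_printoptions(precision=1,suppress=True)
Z={'board':0,'board_home':8,'cup':8,'cup_floor':12,'cup_rim':108,'tray':0,'tray_bay':3,'tray_slots':3,'brush':3,'brush_grip':16,'brush_head':16,'brush_tip':16,'petri':0,'glue':0,'jar_red':0,'jar_white':0,'tweezers':3}
print(ctrl.get_obs())
for c in ['scene','side','wrist']:
    im,M=cam(c); cv2.imwrite(f'pics/{c}0.png',im['pixels'])
    print(c,M[:3,3])
    for n,z in Z.items():
        if c=='wrist' and n in('petri','glue','jar_red','jar_white'): continue
        r=ctrl.pinpoint(n,c)
        for q in r[:1]: print(n,np.array(q['xy']),round(q['score'],2),onz(im,M,q['xy'],z))
E
python3 a.py
```

```text
{'t': 0.0, 'qpos': array([-0. ,  0.4,  1.6, -0. ,  1.1, -0. ]), 'qvel': array([-0., -0., -0., -0.,  0.,  0.]), 'joint_torque': array([  0. , -54.5, -27.4,   0.1,   0. ,  -0. ]), 'ee_pos': array([624.4,   0.1, 184.6]), 'orientation': array([-2.2, -2.2,  0. ]), 'ft_force': array([0. , 0.4, 0.3]), 'moment': array([ 0.,  0., -0.]), 'grasp_force': 0.0, 'width': 87.52546076003307}
scene [-383.9 -772.6  781.4]
board [369.8 321.5] 0.69 [ 463.  -243.1    0. ]
board_home [355.4 311.8] 0.84 [ 462.7 -202.5    8. ]
cup [377.7 319.7] 0.75 [ 471.1 -258.7    8. ]
cup_floor [374.8 319.5] 0.9 [ 463.1 -255.9   12. ]
cup_rim [379.8 285. ] 0.85 [ 464.2 -261.3  108. ]
tray [267.7 270.7] 0.74 [468.3  82.2   0. ]
tray_bay [374.7 319.5] 0.59 [ 472.9 -249.7    3. ]
tray_slots [243.7 263.7] 0.78 [449.  151.1   3. ]
brush [270.2 280. ] 0.61 [437.8  44.3   3. ]
brush_grip [271.3 277. ] 0.71 [435.6  37.7  16. ]
brush_head [255.2 266.4] 0.58 [444.9 103.5  16. ]
petri [472.7 318.2] 0.66 [ 624.4 -420.     0. ]
glue [239.6 215.8] 0.71 [638.1 364.    0. ]
jar_red [299.8 253.9] 0.75 [585.5  73.    0. ]
jar_white [319.9
[... 681 characters left out ...]
86.5  16. ]
petri [334.  240.1] 0.74 [ 459.3 -231.4    0. ]
glue [279.7 371.7] 0.92 [617.  357.3   0. ]
tweezers [329.8 288.1] 0.58 [496.   57.6   3. ]
wrist [625.5  74.8 384.1]
board [180.7 407.9] 0.85 [ 460.1 -236.8    0. ]
cup [182.3 432.1] 0.75 [ 461.7 -264.4    8. ]
cup_floor [189.1 152.1] 0.4 [502.1  56.5  12. ]
cup_rim [182.3 429.7] 0.63 [ 505.5 -171.7  108. ]
tray [143.4 129.2] 0.6 [456.2  77.5   0. ]
tray_bay [122. 124.] 0.66 [437.6  82.4   3. ]
tray_slots [145.  130.4] 0.73 [458.9  76.4   3. ]
brush [124.5 176.2] 0.84 [433.5  33.5   3. ]
brush_grip [115.1 175.4] 0.67 [431.2  35.7  16. ]
brush_tip [121.6 176.2] 0.35 [437.3  34.9  16. ]
tweezers [189.  152.5] 0.97 [499.   55.7   3. ]
```

View pics/scene0.png

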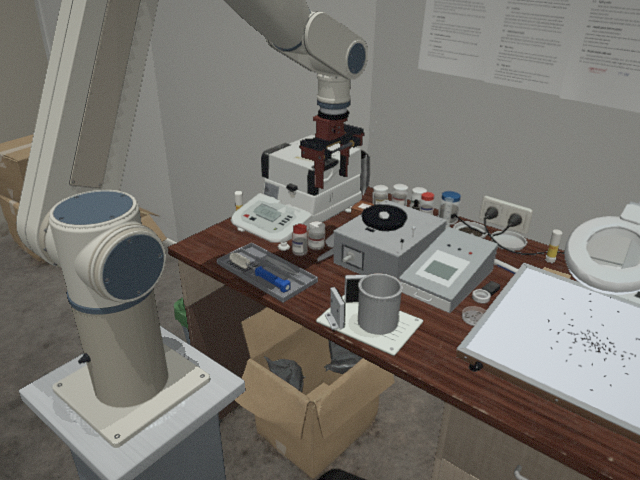

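View pics/wrist0.png

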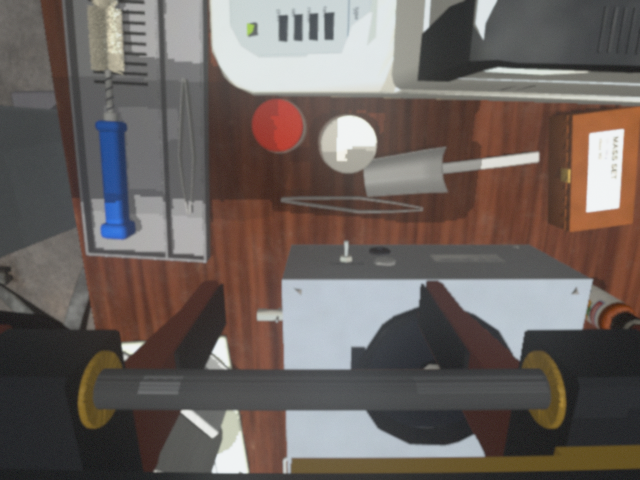

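```bash
python3 -c "
from h import *
o=ctrl.get_obs();print(R.from_rotvec(o['orientation']).as_matrix().round(3))
im,M=cam('wrist');print(np.array(im['hand_eye']).round(3),im['k1'],im['camera_matrix'])"
```

```text
[[-0.  1. -0.]
 [ 1.  0.  0.]
 [ 0. -0. -1.]]
[[-1.00000e-03 -9.62000e-01 -2.74000e-01  7.47550e+01]
 [ 1.00000e+00 -1.00000e-03  0.00000e+00  5.30000e-01]
 [-1.00000e-03 -2.74000e-01  9.62000e-01 -1.98768e+02]
 [ 0.00000e+00  0.00000e+00  0.00000e+00  1.00000e+00]] -0.029284612867222868 [[390.56645437   0.         321.51559057]
 [  0.         390.56645437 242.11552766]
 [  0.           0.           1.        ]]
```

Request:
apply_moves:
  targets:
    - [0, [0, -0.9, -1], [0, 0, 0]]
    - [0, [0, -0.9, 0], [0, 0, 0]]
    - [0, [0, -0.9, 0], [0, 0, 0]]
    - [0, [0, -0.7, 0], [0, 0, 0]]
    - [0, [0, 0, 0], [0, 0, 0]]
    - [0, [0, 0, 0], [0, 0, 0]]

```text
t: 3.3
ee_pos: [459.2, 0.0, 232.3]
orientation: [2.221, 2.221, 0.002]
ft_force: [0.7, -0.9, 0.0]
width: 44.0
grasp_force: 0.0
```

```bash
cat > b.py <<'E'
from h import *
import sys
np.set_printoptions(precision=1,suppress=True)
Z={'board':0,'board_home':8,'cup':8,'cup_floor':12,'cup_rim':108,'tray':0,'tray_bay':3,'tray_slots':3,'brush':3,'brush_grip':16,'brush_head':16,'brush_tip':16}
im,M=cam('wrist'); o=ctrl.get_obs();print(o['t'],o['ee_pos'],o['width'],o['ft_force'])
cv2.imwrite(sys.argv[1],im['pixels'])
for n in sys.argv[2:]:
    for q in ctrl.pinpoint(n,'wrist')[:2]: print(n,np.array(q['xy']),round(q['score'],2),onz(im,M,q['xy'],Z[n]))
E
python3 b.py pics/w1.png tray tray_bay tray_slots brush brush_grip brush_head brush_tip
python3 - <<'E'
from h import *
im,M=cam('wrist')
# edges: mask of brush -> axis; tray mask -> rect
for n,z in(('brush',14),('tray',15),('brush_head',16)):
    r=ctrl.masks_of(n,'wrist')
    if not r: continue
    ys,xs=np.nonzero(r[0]['region']); P=np.array([onz(im,M,(x,y),z)[:2] for x,y in zip(xs[::7],ys[::7])])
    print(n,r[0]['score'],r[0]['bbox'],cv2.minAreaRect(P.astype(np.float32)), np.percentile(P,[1,99],axis=0))
E
```

```text
3.35 [459.4  -0.  232.2] 43.933175123916016 [-0.5 -0.  -1. ]
tray [316.5 128.4] 0.56 [455.1  77.7   0. ]
tray_bay [301.  126.5] 0.58 [438.8  79.7   3. ]
tray_slots [303.7  51.4] 0.66 [442.5 152.7   3. ]
brush [295.6 167.7] 0.6 [432.3  36.8   3. ]
brush_grip [293.  166.4] 0.87 [430.4  39.3  16. ]
brush_tip [298.1  12.3] 0.76 [438.1 184.9  16. ]
brush 0.55 [280.5, 6.4, 313.5, 228.6] ((433.1891784667969, 81.35780334472656), (217.43167114257812, 26.465539932250977), 85.7628402709961) [[415.77280897 -25.22372976]
 [450.89781416 186.50751403]]
tray 0.57 [260.3, 4.4, 392.1, 250.0] ((457.3648986816406, 75.86199951171875), (247.65203857421875, 122.67469024658203), 86.3642807006836) [[394.15716834 -44.40611894]
 [519.93718476 194.69798753]]
brush_head 0.85 [284.0, 7.4, 314.1, 79.1] ((438.47088623046875, 158.36029052734375), (61.98614501953125, 26.017248153686523), 86.00483703613281) [[424.41477679 128.64816088]
 [450.95973328 187.61342464]]
```

View pics/w1.png

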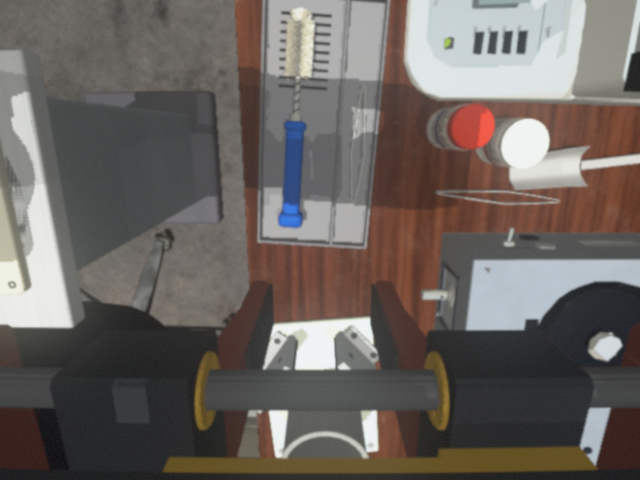

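Request:
apply_moves:
  targets:
    - [-1, [-0.98, 0, 0], [0, 0, 0]]
    - [-1, [-0.98, 0, 0], [0, 0, 0]]
    - [-1, [-0.98, 0, 0], [0, 0, 0]]
    - [-1, [-0.98, 0, 0], [0, 0, 0]]
    - [-1, [-0.98, 0, 0], [0, 0, 0]]
    - [-1, [-0.98, 0, 0], [0, 0, 0]]
    - [-1, [-0.9, 0, 0], [0, 0, 0]]
    - [-1, [0, 0, 0], [0, 0, 0]]

```text
t: 4.9
ee_pos: [458.0, -341.5, 231.6]
orientation: [2.225, 2.217, -0.0]
ft_force: [-0.8, 0.8, 0.5]
width: 0.4
grasp_force: 0.0
```

```bash
python3 b.py pics/w2.png board board_home cup cup_floor cup_rim
python3 - <<'E'
from h import *
im,M=cam('wrist')
for n,z in(('board',8),('cup',108)):
    r=ctrl.masks_of(n,'wrist')
    if not r: continue
    ys,xs=np.nonzero(r[0]['region']); P=np.array([onz(im,M,(x,y),z)[:2] for x,y in zip(xs[::7],ys[::7])])
    print(n,r[0]['score'],r[0]['bbox'],cv2.minAreaRect(P.astype(np.float32)), np.percentile(P,[1,99],axis=0))
E
```

```text
4.95 [ 457.8 -339.8  231.4] 0.7017991314968621 [-0.1  1.1 -0.3]
board_home [321.8  79. ] 0.61 [ 459.6 -215.8    8. ]
board_home [327.  125.8] 0.35 [ 464.8 -261.4    8. ]
cup [323.  130.1] 0.72 [ 460.6 -265.7    8. ]
cup_floor [327.1 127.2] 0.85 [ 464.8 -262.8   12. ]
cup_rim [325.2 128.8] 0.97 [ 461.9 -264.9  108. ]
board 0.72 [238.4, 0.0, 399.8, 212.1] ((458.260498046875, -242.09088134765625), (163.1649169921875, 204.60726928710938), 4.219515323638916) [[ 383.36719424 -344.16759697]
 [ 531.41785603 -143.4895725 ]]
cup 0.75 [265.1, 69.0, 386.5, 192.6] ((462.98028564453125, -263.7549743652344), (94.03384399414062, 92.22468566894531), 89.5650634765625) [[ 417.32035325 -307.87694593]
 [ 506.47334154 -219.59767072]]
```

View pics/w2.png

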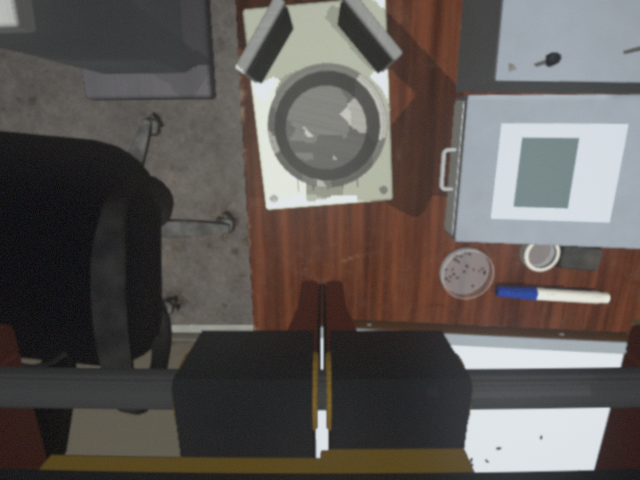

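Run:
```python
from h import *
im,M=cam('wrist')
p=[onz(im,M,q,8)[:2] for q in((267,209),(392.5,198.5),(243.5,8),(386,2))]
print(p); e=p[1]-p[0];a=np.degrees(np.arctan2(e[1],e[0]));print(np.linalg.norm(e),a)
for i,j in((0,2),(1,3)):
    l=p[j]-p[i];print(np.degrees(np.arctan2(-l[0],l[1])))
for a in(4,5): 
    a=np.radians(a); d=np.array([-np.sin(a),np.cos(a)]);m=(p[0]+p[1])/2;print('home',m+130*d,'centre',m+100*d)
# cup rim ellipse
r=ctrl.masks_of('cup','wrist')[0]
```

```text
[array([ 399.2302991, -345.8205083]), array([ 536.71560957, -334.14972507]), array([ 383.35980807, -147.26692805]), array([ 521.55849561, -142.01790471])]
137.9797730750061 4.852062883082322
4.569965674067117
4.510672830441441
home [ 458.90461275 -210.30179015] centre [ 460.99730696 -240.22871166]
home [ 456.64270778 -210.47980593] centre [ 459.25738006 -240.36564688]
```

Request:
apply_moves:
  targets:
    - [-1, [0, 0, 0], [0, 0, -0.051]]
    - [-1, [0, 0.2, 0.93], [0, 0, 0]]
    - [-1, [0, 0, 0.93], [0, 0, 0]]
    - [-1, [0, 0, 0.93], [0, 0, 0]]
    - [-1, [0, 0, 0.93], [0, 0, 0]]
    - [-1, [0, 0, 0], [0, 0, 0]]
    - [-1, [0, 0, 0], [0, 0, 0]]

```text
t: 6.32
ee_pos: [469.0, -338.7, 47.2]
orientation: [2.13, 2.308, 0.0]
ft_force: [1.3, -0.2, 0.6]
width: 0.6
grasp_force: 0.0
```

Request:
apply_moves:
  targets:
    - [-1, [0.16, 0, 0], [0, 0, 0]]
    - [-1, [0.12, 0, 0], [0, 0, 0]]
    - [-1, [0.12, 0, 0], [0, 0, 0]]
    - [-1, [0.12, 0, 0], [0, 0, 0]]
    - [-1, [0.12, 0, 0], [0, 0, 0]]
    - [-1, [0.12, 0, 0], [0, 0, 0]]
    - [-1, [0.12, 0, 0], [0, 0, 0]]
    - [-1, [0.12, 0, 0], [0, 0, 0]]

```text
t: 7.32
ee_pos: [464.1, -287.9, 45.8]
orientation: [-2.131, -2.309, 0.0]
ft_force: [-0.9, -2.3, 1.5]
width: 0.3
grasp_force: 1.1
```

Request:
apply_moves:
  targets:
    - [-1, [0.1, 0, 0], [0, 0, 0]]
    - [-1, [0.1, 0, 0], [0, 0, 0]]
    - [-1, [0.06, 0, 0], [0, 0, 0]]
    - [-1, [0.06, 0, 0], [0, 0, 0]]
    - [-1, [0, 0, 0], [0, 0, 0]]
    - [-1, [0, 0, 0], [0, 0, 0]]

```text
t: 8.07
ee_pos: [463.0, -277.7, 47.3]
orientation: [2.123, 2.306, -0.008]
ft_force: [-11.2, -26.8, 7.0]
width: 0.9
grasp_force: 12.9
```

```bash
python3 b.py pics/w3.png cup_rim cup_floor board_home
```

```text
8.125 [ 463.  -277.7   47.3] 0.7624450315587372 [-10.9 -27.3   7.2]
cup_rim [329.6 183.2] 0.97 [ 461.6 -220.   108. ]
cup_floor [326.3 164.4] 0.85 [ 461.9 -222.1   12. ]
```

View pics/w3.png

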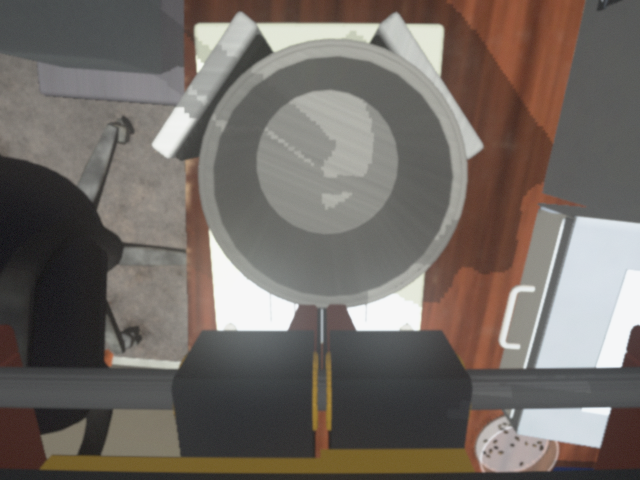

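Request:
apply_moves:
  targets:
    - [-1, [-0.3, 0, 0], [0, 0, 0]]
    - [-1, [0, 0.64, 0], [0, 0, 0]]
    - [-1, [0.2, 0, 0], [0, 0, 0]]
    - [-1, [0.1, 0, 0], [0, 0, 0]]
    - [-1, [0.06, 0, 0], [0, 0, 0]]
    - [-1, [0.06, 0, 0], [0, 0, 0]]
    - [-1, [0, 0, 0], [0, 0, 0]]

```text
t: 9.15
ee_pos: [493.9, -263.6, 46.0]
orientation: [-2.131, -2.308, -0.0]
ft_force: [-0.1, -0.2, -0.5]
width: 0.3
grasp_force: 0.7
```

```bash
python3 b.py pics/w4.png cup_rim cup_floor board_home
```

```text
9.2 [ 493.8 -263.6   45.9] 0.34297875362997937 [ 1.  -2.   0.6]
cup_rim [228.2 204.2] 0.97 [ 457.5 -216.5  108. ]
cup_floor [267.  176.2] 0.8 [ 458.4 -217.1   12. ]
board_home [266.4 178.7] 0.34 [ 457.6 -219.1    8. ]
```

Request:
apply_moves:
  targets:
    - [-1, [0.06, 0, 0], [0, 0, 0]]
    - [-1, [0.04, 0, 0], [0, 0, 0]]
    - [-1, [0, 0, 0], [0, 0, 0]]

```text
t: 9.72
ee_pos: [494.6, -259.9, 46.2]
orientation: [2.128, 2.307, -0.001]
ft_force: [0.9, -6.5, 0.7]
width: 0.3
grasp_force: 2.9
```

```bash
python3 b.py pics/w5.png cup_rim cup_floor board_home
```

```text
9.775 [ 494.6 -259.8   46.2] 1.1154864394964359 [ 0.4 -7.1  0.3]
cup_rim [222.3 211.8] 0.71 [ 455.9 -215.6  108. ]
cup_floor [264.2 179.8] 0.85 [ 457.6 -215.8   12. ]
```

Request:
apply_moves:
  targets:
    - [-1, [0.04, 0, 0], [0, 0, 0]]
    - [-1, [0.04, 0, 0], [0, 0, 0]]
    - [-1, [0, 0, 0], [0, 0, 0]]

```text
t: 10.3
ee_pos: [495.9, -258.2, 47.1]
orientation: [2.124, 2.304, -0.001]
ft_force: [1.2, -15.4, 1.2]
width: 0.2
grasp_force: 6.3
```

```bash
python3 b.py pics/w6.png cup_rim cup_floor board_home
```

```text
10.35 [ 495.9 -258.2   47.1] 0.6088964010211052 [  0.8 -14.9   2. ]
cup_rim [222.1 215.1] 0.59 [ 456.9 -215.1  108. ]
cup_floor [263.2 183.1] 0.77 [ 458.4 -216.4   12. ]
```

Request:
apply_moves:
  targets:
    - [-1, [-0.4, 0, 0], [0, 0, 0]]
    - [-1, [0, -0.66, 0], [0, 0, 0]]
    - [-1, [0.1, 0, 0], [0, 0, 0]]
    - [-1, [0.06, 0, 0], [0, 0, 0]]
    - [-1, [0.04, 0, 0], [0, 0, 0]]
    - [-1, [0, 0, 0], [0, 0, 0]]
    - [-1, [0, 0, 0], [0, 0, 0]]

```text
t: 11.38
ee_pos: [462.1, -274.0, 47.3]
orientation: [2.122, 2.306, -0.009]
ft_force: [-12.0, -30.8, 5.5]
width: 0.2
grasp_force: 15.3
```

```bash
python3 b.py pics/w7.png cup_rim cup_floor board_home
```

```text
11.425 [ 462.1 -273.9   47.3] 0.47761966373394926 [-12.  -30.9   5.7]
cup_rim [328.7 185. ] 0.63 [ 460.4 -216.8  108. ]
cup_rim [323.6 162.8] 0.23 [ 458.  -209.3  108. ]
cup_floor [323.6 163.7] 0.92 [ 459.4 -218.    12. ]
```

View pics/w7.png

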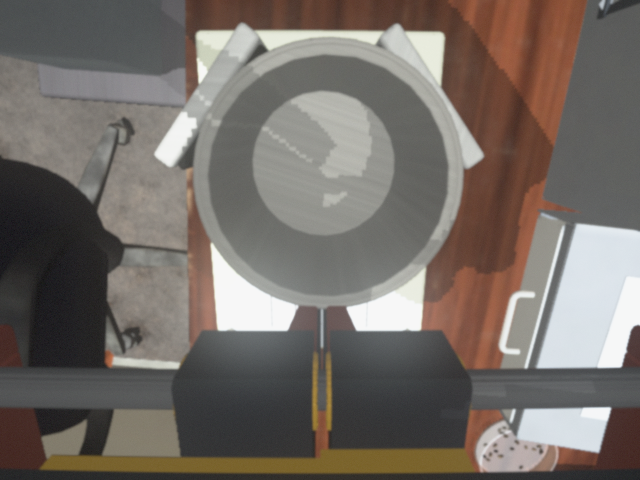

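Run:
```python
from h import *
np.set_printoptions(precision=1,suppress=True)
im,M=cam('wrist')
a=np.radians(4.6);B=np.array([[np.cos(a),np.sin(a)],[-np.sin(a),np.cos(a)]]) # world->board rot
o=ctrl.get_obs();print('tcp',B@o['ee_pos'][:2])
f=lambda q,z:B@onz(im,M,q,z)[:2]
print('far corners',f((195,32),8),f((444.5,32),8),'near edge',f((215,330),8),f((423,330),8))
print('stop tops',[f(q,78) for q in((243,26),(158,160),(397,26),(482,158))])
r=ctrl.masks_of('cup','wrist')[0];c,_=cv2.findContours(r['region'].astype(np.uint8),0,1);c=max(c,key=len)[:,0]
P=np.array([f(q,108) for q in c.astype(float)]);
from scipy.optimize import least_squares
s=least_squares(lambda p:np.hypot(P[:,0]-p[0],P[:,1]-p[1])-46,P.mean(0),loss='soft_l1');print('rim',s.x,np.abs(s.fun).mean(),r['bbox'])
cv2.imwrite('pics/c1.png',cv2.resize(im['pixels'][0:200,140:500],None,fx=2.2,fy=2.2,interpolation=cv2.INTER_CUBIC))
```

```text
tcp [ 438.7 -310.1]
far corners [ 369.2 -182.6] [ 507.1 -182.3] near edge [ 366.9 -366. ] [ 508.6 -365.8]
stop tops [array([ 408.6, -195.6]), array([ 369.9, -246.7]), array([ 468.2, -195.5]), array([ 506.9, -245.7])]
rim [ 441.2 -252.7] 1.3847773176514633 [191.5, 37.2, 462.4, 311.1]
```

View pics/c1.png

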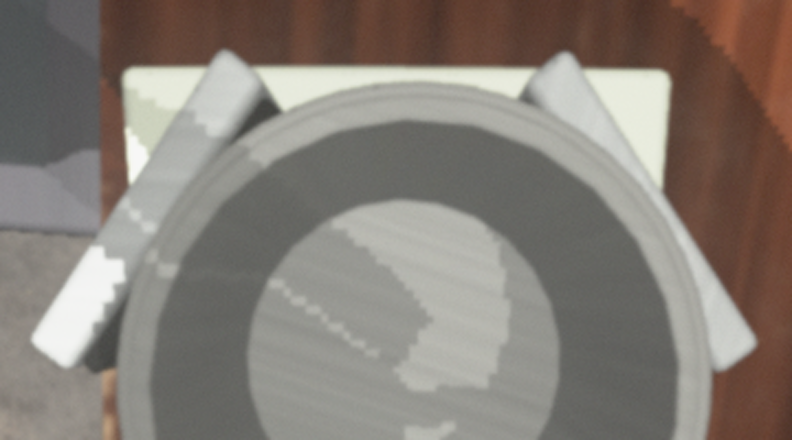

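Request:
apply_moves:
  targets:
    - [-1, [-0.5, 0, 0], [0, 0, 0]]
    - [-1, [0, 0.82, 0], [0, 0, 0]]
    - [-1, [0.3, 0, 0], [0, 0, 0]]
    - [-1, [0.16, 0, 0], [0, 0, 0]]
    - [-1, [0.05, -0.04, 0], [0, 0, 0]]
    - [-1, [0.05, -0.04, 0], [0, 0, 0]]
    - [-1, [0, 0, 0], [0, 0, 0]]

```text
t: 12.55
ee_pos: [497.8, -261.6, 46.0]
orientation: [2.131, 2.308, 0.0]
ft_force: [0.5, 0.5, 0.1]
width: 0.3
grasp_force: 0.3
```

```bash
cat > cup.py <<'E'
from h import *
from scipy.optimize import least_squares
np.set_printoptions(precision=1,suppress=True)
a=np.radians(4.6);B=np.array([[np.cos(a),np.sin(a)],[-np.sin(a),np.cos(a)]])
im,M=cam('wrist');o=ctrl.get_obs();print('t',o['t'],'tcp',B@o['ee_pos'][:2],o['ee_pos'],'F',B@o['ft_force'][:2])
for n,z in(('cup_rim',108),('cup_floor',12)):
    for q in ctrl.pinpoint(n,'wrist')[:1]: print(n,B@onz(im,M,q['xy'],z)[:2])
for r in ctrl.masks_of('cup','wrist')[:1]:
    c,_=cv2.findContours(r['region'].astype(np.uint8),0,1);c=max(c,key=len)[:,0]
    P=np.array([B@onz(im,M,q,108)[:2] for q in c.astype(float)])
    s=least_squares(lambda p:np.hypot(P[:,0]-p[0],P[:,1]-p[1])-46,P.mean(0),loss='soft_l1');print('rim fit',s.x,np.abs(s.fun).mean(),r['bbox'])
E
python3 cup.py
```

```text
t 12.6 tcp [ 475.3 -300.7] [ 497.8 -261.7   45.9] F [0.3 0.3]
cup_rim [ 438.4 -253.4]
cup_floor [ 438.4 -254.8]
rim fit [ 439.2 -253.5] 0.89864799368523 [88.0, 70.4, 354.2, 334.4]
```

Request:
apply_moves:
  targets:
    - [-1, [0.05, -0.04, 0], [0, 0, 0]]
    - [-1, [0.05, -0.04, 0], [0, 0, 0]]
    - [-1, [0, 0, 0], [0, 0, 0]]

```text
t: 13.12
ee_pos: [496.8, -258.7, 47.2]
orientation: [2.126, 2.303, 0.002]
ft_force: [6.5, -5.0, -0.1]
width: 0.4
grasp_force: 3.9
```

```bash
python3 cup.py
```

```text
t 13.175 tcp [ 474.4 -297.7] [ 496.8 -258.7   47.1] F [ 6.2 -4.9]
cup_rim [ 437.1 -251.2]
cup_floor [ 438.1 -249.9]
rim fit [ 437.8 -250.9] 1.1590041052382962 [85.3, 72.5, 351.3, 328.4]
```

Request:
apply_moves:
  targets:
    - [-1, [0.05, -0.04, 0], [0, 0, 0]]
    - [-1, [0.05, -0.04, 0], [0, 0, 0]]
    - [-1, [0, 0, 0], [0, 0, 0]]

```text
t: 13.7
ee_pos: [497.4, -257.1, 49.2]
orientation: [2.118, 2.295, 0.006]
ft_force: [14.2, -11.6, 3.2]
width: 0.6
grasp_force: 9.0
```

```bash
python3 cup.py
```

```text
t 13.75 tcp [ 475.1 -296.2] [ 497.3 -257.1   49.2] F [ 13.  -13.4]
cup_rim [ 436.4 -250. ]
cup_floor [ 439.7 -251.4]
rim fit [ 437.6 -249.8] 1.355187249765389 [85.8, 73.6, 348.8, 333.5]
```

Request:
apply_moves:
  targets:
    - [-1, [-0.5, 0.3, 0], [0, 0, 0]]
    - [-1, [-0.4, 0, -0.9], [0, 0, 0]]
    - [-1, [0, -0.44, -0.9], [0, 0, 0]]
    - [-1, [0, -0.44, -0.9], [0, 0, 0]]
    - [-1, [0, 0, 0], [0, 0, 0]]
    - [-1, [0, 0, 0], [0, 0, 0]]

```text
t: 14.65
ee_pos: [463.6, -299.0, 180.3]
orientation: [-2.13, -2.308, -0.0]
ft_force: [0.4, -0.1, -0.3]
width: 0.5
grasp_force: 0.0
```

```bash
python3 cup.py
python3 - <<'E'
from h import *
im,M=cam('wrist')
cv2.imwrite('pics/c2.png',cv2.resize(im['pixels'][0:240,180:460],None,fx=2.5,fy=2.5,interpolation=cv2.INTER_CUBIC))
E
```

```text
t 14.7 tcp [ 438.1 -335. ] [ 463.5 -298.7  179.7] F [-0.3  0.6]
cup_rim [ 439.1 -253. ]
cup_floor [ 439.2 -250. ]
rim fit [ 439.4 -253.2] 1.1434994486982148 [250.8, 43.1, 394.6, 190.9]
```

View pics/c2.png

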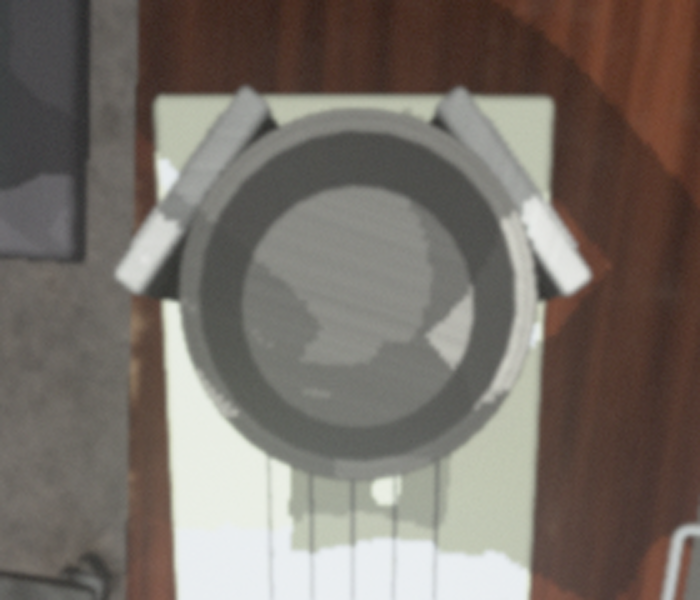

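```bash
cat > fit.py <<'E'
from h import *
from scipy.optimize import minimize
from scipy.ndimage import map_coordinates
np.set_printoptions(precision=2,suppress=True)
a=np.radians(4.6)
im,M=cam('wrist'); g=cv2.GaussianBlur(cv2.cvtColor(im['pixels'],6),(0,0),0.8).astype(float)
def samp(Pw): 
    uv=np.array([proj(im,M,p) for p in Pw]); return map_coordinates(g,[uv[:,1],uv[:,0]],order=1,mode='nearest')
th=np.radians(np.arange(0,360,3))
def circ(c,r,z,sgn):
    f=lambda rr:samp(np.c_[c[0]+rr*np.cos(th),c[1]+rr*np.sin(th),np.full(len(th),z)])
    return np.clip(sgn*(f(r+.8)-f(r-.8)),-15,15).mean()
c0=np.array([458.5,-215.5])
for r,z,s in((42,108,1),(42,12,-1)):
    best=max(((circ(c0+[dx,dy],r,z,s),dx,dy) for dx in np.arange(-6,6.1,.75) for dy in np.arange(-6,6.1,.75)))
    q=minimize(lambda p:-circ(p,r,z,s),c0+best[1:],method='Nelder-Mead',options=dict(initial_simplex=[c0+best[1:],c0+best[1:]+[.5,0],c0+best[1:]+[0,.5]]))
    print('circle z',z,q.x,-q.fun)
# board edges: x,y,yaw  of home point
s=np.linspace(-1,1,40)
def seg(h,yaw,p,q,n,z):
    Rm=np.array([[np.cos(yaw),-np.sin(yaw)],[np.sin(yaw),np.cos(yaw)]])
    L=np.array(p)[None]*(1-s[:,None])/2+np.array(q)[None]*(1+s[:,None])/2
    f=lambda e:samp(np.c_[(L+e*np.array(n))@Rm.T+h,np.full(len(s),z)])
    return np.clip(f(-1.)-f(1.),-40,40).mean()
def bs(v):
    h=v[:2];y=v[2]
    return -(seg(h,y,(-68,-110),(-68+-2,-40),(-1,0),8)*0+seg(h,y,(-70,-110),(-70,-45),(-1,0),8)+seg(h,y,(70,-110),(70,-45),(1,0),8)+seg(h,y,(-65,70),(-45,70),(0,1),8)+seg(h,y,(-25,70),(25,70),(0,1),8)+seg(h,y,(45,70),(65,70),(0,1),8))
best=min((minimize(bs,[458+dx,-213+dy,a],method='Nelder-Mead',options=dict(initial_simplex=[[458+dx,-213+dy,a],[459+dx,-213+dy,a],[458+dx,-212+dy,a],[458+dx,-213+dy,a+.01]])) for dx in(-2,0,2) for dy in(-3,0,3)),key=lambda q:q.fun)
print('home',best.x[:2],np.degrees(best.x[2]),best.fun)
E
python3 fit.py
```

```text
circle z 108 [ 458.66 -217.06] 14.976105508345809
circle z 12 [ 458.4  -216.68] 13.836431314890442
home [ 456. -216.] 4.6000000000000005 -200.0
```

```bash
sed -i 's/-15,15/-60,60/; s/-40,40/-120,120/; s/e:samp/e:samp/; s/f(-1.)-f(1.)/f(-.5)-f(.5)/' fit.py; python3 fit.py
```

```text
circle z 108 [ 458.34 -217.19] 31.834767430670233
circle z 12 [ 458.44 -217.36] 19.889698763422157
home [ 456.79 -215.65] 4.501523844279441 -197.5880174386536
```

Request:
apply_moves:
  targets:
    - [-1, [0, 0.82, 0.6], [0, 0, 0]]
    - [-1, [0, 0, 0.95], [0, 0, 0]]
    - [-1, [0, 0, 0.95], [0, 0, 0]]
    - [-1, [0, 0, 0.16], [0, 0, 0]]
    - [-1, [0.6, 0, 0], [0, 0, 0]]
    - [-1, [0.09, -0.07, 0], [0, 0, 0]]
    - [-1, [0.05, -0.04, 0], [0, 0, 0]]
    - [-1, [0, 0, 0], [0, 0, 0]]

```text
t: 16.0
ee_pos: [497.3, -260.6, 48.9]
orientation: [2.129, 2.307, 0.001]
ft_force: [0.9, -1.1, 1.1]
width: 0.4
grasp_force: 0.4
```

```bash
python3 fit.py;python3 -c "
from h import *
o=ctrl.get_obs();print(o['t'],o['ee_pos'],o['ft_force'])"
```

```text
circle z 108 [ 457.77 -216.37] 34.85913367439777
circle z 12 [ 457.63 -216.82] 18.126825959673056
home [ 456.24 -215.75] 4.502033373264606 -271.2620797590946
16.05 [ 497.24292304 -260.61092086   48.70521182] [ 1.5140355  -1.19882605  0.92209604]
```

Request:
apply_moves:
  targets:
    - [-1, [0.05, -0.04, 0], [0, 0, 0]]
    - [-1, [0.03, -0.03, 0], [0, 0, 0]]
    - [-1, [0, 0, 0], [0, 0, 0]]
    - [-1, [0, 0, 0], [0, 0, 0]]

```text
t: 16.55
ee_pos: [496.7, -258.8, 49.6]
orientation: [2.125, 2.302, 0.003]
ft_force: [7.8, -5.6, 2.5]
width: 0.7
grasp_force: 4.8
```

```bash
python3 fit.py;python3 -c "
from h import *
o=ctrl.get_obs();print(o['t'],o['ee_pos'],o['ft_force'])"
```

```text
circle z 108 [ 456.95 -215.03] 35.19983593900256
circle z 12 [ 457.42 -216.01] 18.0724194173255
home [ 456.21 -215.66] 4.5543896515134 -277.91626903645954
16.6 [ 496.71781933 -258.84288584   49.57622915] [ 7.2368729  -5.95291063  1.72012268]
```

Request:
apply_moves:
  targets:
    - [-1, [-0.05, 0.04, 0], [0, 0, 0]]
    - [-1, [-0.05, 0.04, 0], [0, 0, 0]]
    - [-1, [-0.1, 0.08, 0], [0, 0, 0]]
    - [-1, [-0.3, 0.2, 0], [0, 0, 0]]
    - [-1, [0, 0, 0], [0, 0, 0]]

```text
t: 17.23
ee_pos: [512.9, -280.0, 47.6]
orientation: [-2.131, -2.308, -0.0]
ft_force: [0.0, -0.2, 0.5]
width: 0.2
grasp_force: 0.0
```

```bash
python3 fit.py
```

```text
circle z 108 [ 457.43 -215.98] 34.85100835970858
circle z 12 [ 457.36 -216.12] 14.612202971371413
home [ 456.76 -215.98] 4.383053300897541 -135.3082856073517
```

Request:
apply_moves:
  targets:
    - [-1, [0, 0, -1], [0, 0, 0]]
    - [-1, [0, 0, -1], [0, 0, 0]]
    - [-0.32, [0, 0, -1], [0, 0, 0.096]]
    - [-0.32, [0.93, -0.33, 0], [0, 0, 0]]
    - [-0.32, [0.93, -0.33, 0], [0, 0, 0]]
    - [-0.32, [0.93, -0.33, 0], [0, 0, 0]]
    - [-0.32, [0.93, -0.33, 0], [0, 0, 0]]
    - [-0.32, [0.93, -0.33, 0], [0, 0, 0]]

```text
t: 18.27
ee_pos: [445.0, -40.0, 197.5]
orientation: [-2.298, -2.141, 0.001]
ft_force: [0.6, -0.4, 1.0]
width: 29.7
grasp_force: 0.0
```

Request:
apply_moves:
  targets:
    - [-0.32, [0.93, -0.33, 0], [0, 0, 0]]
    - [-0.32, [0, 0, 0.6], [0, 0, 0]]
    - [-0.32, [0, 0, 0], [0, 0, 0]]
    - [-0.32, [0, 0, 0], [0, 0, 0]]

```text
t: 18.77
ee_pos: [433.4, 5.6, 168.2]
orientation: [-2.299, -2.141, 0.0]
ft_force: [-0.2, -0.3, 0.3]
width: 30.2
grasp_force: 0.0
```

```bash
python3 b.py pics/w8.png tray_bay tray_slots brush brush_grip brush_head
python3 - <<'E'
from h import *
im,M=cam('wrist')
# blue handle axis
px=im['pixels'].astype(int);m=((px[...,0]-px[...,2])>50)&(px[...,0]>90)
m[300:]=False
n,l,s,c=cv2.connectedComponentsWithStats(m.astype(np.uint8));i=1+np.argmax(s[1:,4]);print(s[i])
ys,xs=np.nonzero(l==i);P=np.array([onz(im,M,(x,y),20)[:2] for x,y in zip(xs,ys)])
print(P[:,1].min(),P[:,1].max(),P.mean(0))
y=P[:,1];k=(y>y.min()+20)&(y<y.max()-14);print('axis x=a*y+b',np.polyfit(y[k],P[k,0],1),'x at 38',np.polyval(np.polyfit(y[k],P[k,0],1),38))
print(cv2.minAreaRect(P.astype(np.float32)),R.from_rotvec(ctrl.get_obs()['orientation']).as_matrix().round(3))
E
```

```text
18.825 [433.9   5.5 168.5] 29.943533589700987 [ 0.7 -0.3  1. ]
tray_bay [318.9 128.8] 0.76 [437.3  82.6   3. ]
tray_bay [319.3  42.6] 0.43 [442.9 153.3   3. ]
tray_slots [318.2  42. ] 0.81 [442.  153.9   3. ]
brush [315.3 181.1] 0.79 [430.5  36.1   3. ]
brush_grip [316.7 180.6] 0.7 [432.1  38.1  16. ]
[ 301  127   27  124 2508]
-25.701478850513666 84.72130568260206 [429.69579202  29.91500898]
axis x=a*y+b [7.20932139e-02 4.27622965e+02] x at 38 430.3625074071679
((429.4700622558594, 29.352218627929688), (109.86051940917969, 24.085693359375), 85.83244323730469) [[ 0.071  0.997  0.001]
 [ 0.997 -0.071  0.   ]
 [ 0.     0.001 -1.   ]]
```

Request:
apply_moves:
  targets:
    - [-0.32, [0.6, -0.11, 0.2], [0, 0, 0]]
    - [-0.32, [0, 0, 0.9], [0, 0, 0]]
    - [-0.32, [0, 0, 0.9], [0, 0, 0]]
    - [-0.32, [0, 0, 0.6], [0, 0, 0]]
    - [-0.32, [0, 0, 0.4], [0, 0, 0]]
    - [-0.32, [0, 0, 0.2], [0, 0, 0]]
    - [-0.32, [0, 0, 0], [0, 0, 0]]
    - [-0.32, [0, 0, 0], [0, 0, 0]]

```text
t: 20.12
ee_pos: [430.8, 36.2, 8.5]
orientation: [2.298, 2.141, 0.002]
ft_force: [-0.8, -0.6, -0.9]
width: 30.0
grasp_force: 0.0
```

Request:
apply_moves:
  targets:
    - [-0.32, [0, 0, 0.03], [0, 0, 0]]
    - [-1, [0, 0, 0], [0, 0, 0]]
    - [-1, [0, 0, 0], [0, 0, 0]]
    - [-1, [0, 0, 0], [0, 0, 0]]
    - [-1, [0, 0, 0], [0, 0, 0]]
    - [-1, [0, 0, 0], [0, 0, 0]]

```text
t: 20.88
ee_pos: [430.1, 36.2, 6.3]
orientation: [-2.299, -2.142, 0.0]
ft_force: [0.2, 0.6, -0.2]
width: 0.5
grasp_force: 0.0
```

```bash
python3 b.py pics/w9.png brush_grip brush_head
```

```text
20.925 [430.2  36.2   6.3] 0.15057665442777501 [ 1.1 -0.4  0.4]
brush_grip [321.4 282.4] 0.68 [430.6  35.5  16. ]
```

View pics/w9.png

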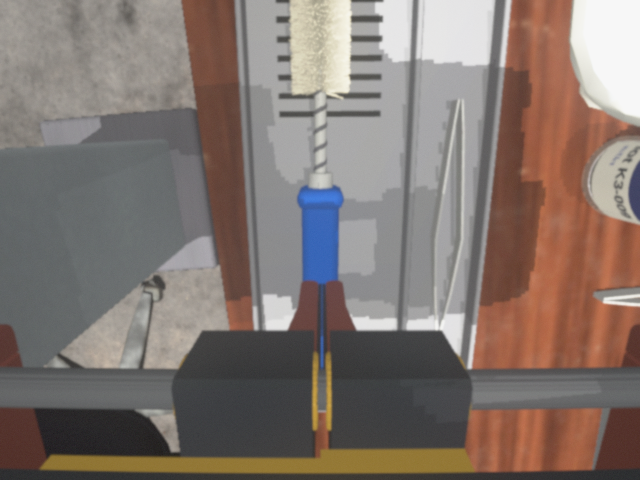

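Request:
apply_moves:
  targets:
    - [-1, [0, 0, 0.08], [0, 0, 0]]
    - [-1, [0, 0, 0], [0, 0, 0]]
    - [-1, [0, 0, 0], [0, 0, 0]]

```text
t: 21.4
ee_pos: [430.1, 36.2, 2.2]
orientation: [-2.298, -2.141, 0.0]
ft_force: [-0.1, -0.2, 0.1]
width: 0.2
grasp_force: 0.0
```

Run:
```python
from h import *
print(ctrl.get_obs())
a=cam('side');b=cam('scene')
A=cv2.resize(a[0]['pixels'][170:330,250:450],None,fx=3,fy=3,interpolation=2)
u=proj(*b,[430,36,20]);print(u,proj(*a,[430,36,6]),proj(*a,[430,36,44]),proj(*b,[430,36,6]),proj(*b,[430,36,44]))
x,y=int(u[0]),int(u[1]);C=cv2.resize(b[0]['pixels'][y-75:y+35,x-62:x+63],None,fx=1.6*3*.9,fy=1.6*3*.9,interpolation=2)
C=cv2.resize(b[0]['pixels'][y-80:y+40,x-20:x+30],None,fx=4,fy=4,interpolation=2)
cv2.imwrite('pics/s1.png',np.hstack([A,C]));print(A.shape,C.shape,x-20,y-80)
```

```text
{'t': 21.4, 'qpos': array([ 5.63160833e-02,  4.85759128e-01,  2.14682638e+00, -2.95934521e-05,
        5.09319347e-01,  1.27006032e-01]), 'qvel': array([ 0.00104484, -0.00175212,  0.00071973, -0.00081772,  0.00119757,
        0.00160429]), 'joint_torque': array([-2.99783924e-04, -4.24032211e+01, -1.17018574e+01,  3.60736647e-02,
        5.31778365e-03, -6.09846757e-05]), 'ee_pos': array([430.05987496,  36.15880539,   2.22185721]), 'orientation': array([-2.29838884e+00, -2.14145474e+00,  3.91518764e-04]), 'ft_force': array([-0.12898447, -0.16354419,  0.1142131 ]), 'moment': array([-0.01091145, -0.02966406,  0.01427371]), 'grasp_force': 0.0, 'width': 0.20347301435815088}
[270.20795421 276.87111635] [354.7072406  282.24743045] [355.44050569 269.29947178] [270.41016392 281.5306897 ] [269.85682647 268.77095277]
(480, 600, 3) (480, 200, 3) 250 196
```

View pics/s1.png

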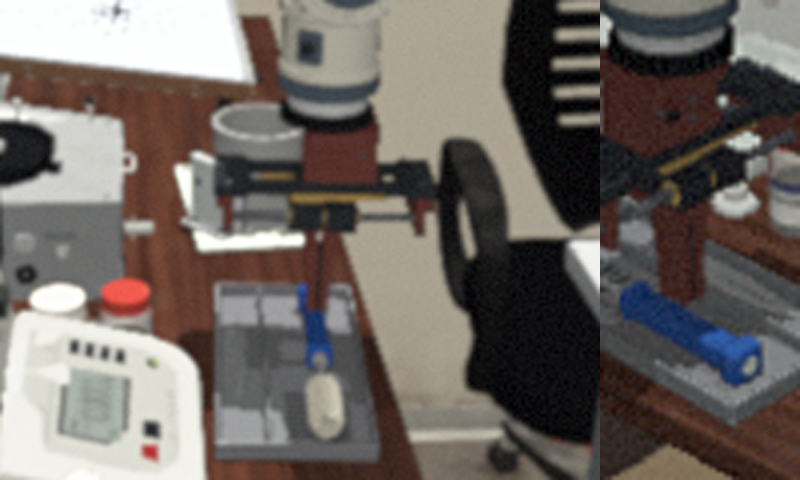

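Request:
apply_moves:
  targets:
    - [-0.32, [0, 0, 0], [0, 0, 0]]
    - [-0.32, [0, 0, 0], [0, 0, 0]]
    - [-0.32, [0, 0, 0], [0, 0, 0]]
    - [-0.32, [0, 0, 0.1], [0, 0, 0]]
    - [-0.32, [0, 0, 0.1], [0, 0, 0]]
    - [-0.32, [0, 0, 0.1], [0, 0, 0]]
    - [-0.32, [0, 0, 0], [0, 0, 0]]

```text
t: 22.38
ee_pos: [429.7, 36.1, -13.2]
orientation: [-2.298, -2.141, 0.001]
ft_force: [-0.2, 0.1, 0.9]
width: 29.8
grasp_force: 0.0
```

Request:
apply_moves:
  targets:
    - [-0.32, [0, 0, 0.1], [0, 0, 0]]
    - [-0.32, [0, 0, 0.1], [0, 0, 0]]
    - [-0.32, [0, 0, 0], [0, 0, 0]]

```text
t: 22.75
ee_pos: [429.8, 36.2, -23.1]
orientation: [-2.298, -2.141, 0.001]
ft_force: [0.6, 0.7, -0.4]
width: 29.9
grasp_force: 0.0
```

Request:
apply_moves:
  targets:
    - [-0.32, [0, 0, 0.1], [0, 0, 0]]
    - [-0.32, [0, 0, 0], [0, 0, 0]]

```text
t: 23.0
ee_pos: [429.9, 36.2, -28.0]
orientation: [-2.298, -2.141, 0.001]
ft_force: [0.4, -1.3, 0.6]
width: 29.8
grasp_force: 0.0
```

Request:
apply_moves:
  targets:
    - [-0.32, [0, 0, 0.06], [0, 0, 0]]
    - [-0.32, [0, 0, 0], [0, 0, 0]]

```text
t: 23.25
ee_pos: [430.0, 36.2, -30.8]
orientation: [-2.298, -2.141, 0.0]
ft_force: [-0.2, -0.1, 0.0]
width: 29.9
grasp_force: 0.0
```

Request:
apply_moves:
  targets:
    - [-0.32, [0, 0, 0.05], [0, 0, 0]]
    - [-0.32, [0, 0, 0], [0, 0, 0]]

```text
t: 23.5
ee_pos: [430.1, 36.2, -33.3]
orientation: [-2.298, -2.141, 0.0]
ft_force: [0.8, -0.0, 0.0]
width: 30.0
grasp_force: 0.0
```

Request:
apply_moves:
  targets:
    - [-0.32, [0, 0, 0.04], [0, 0, 0]]
    - [-0.32, [0, 0, 0], [0, 0, 0]]

```text
t: 23.75
ee_pos: [430.3, 36.2, -34.1]
orientation: [2.298, 2.141, 0.001]
ft_force: [-2.9, -0.0, 20.8]
width: 29.9
grasp_force: 10.8
```

Request:
apply_moves:
  targets:
    - [-0.32, [0, 0, -0.07], [0, 0, 0]]
    - [-0.32, [0, 0, 0], [0, 0, 0]]
    - [-1, [0, 0, 0], [0, 0, 0]]
    - [-1, [0, 0, 0], [0, 0, 0]]
    - [-1, [0, 0, 0], [0, 0, 0]]
    - [-1, [0, 0, 0], [0, 0, 0]]

```text
t: 24.5
ee_pos: [430.0, 36.2, -31.8]
orientation: [-2.298, -2.141, 0.0]
ft_force: [0.3, -0.5, -1.1]
width: 17.6
grasp_force: 30.0
```

Request:
apply_moves:
  targets:
    - [-1, [0, 0, -0.3], [0, 0, 0]]
    - [-1, [0, 0, -0.9], [0, 0, 0]]
    - [-1, [0, 0, -1], [0, 0, 0]]
    - [-1, [0, 0, -1], [0, 0, 0]]
    - [-1, [0, 0, -1], [0, 0, 0]]
    - [-1, [0, 0, -1], [0, 0, 0]]
    - [-1, [0, 0, -1], [0, 0, 0]]
    - [-1, [0, 0, 0], [0, 0, 0]]

```text
t: 25.5
ee_pos: [432.2, 36.3, 282.9]
orientation: [2.294, 2.138, 0.011]
ft_force: [0.5, 0.1, -0.7]
width: 17.8
grasp_force: 30.0
```

Request:
apply_moves:
  targets:
    - [-1, [0, 0, 0], [0, -0.11, 0]]
    - [-1, [0, 0, 0], [0, -0.11, 0]]
    - [-1, [0, 0, 0], [0, -0.11, 0]]
    - [-1, [0, 0, 0], [0, 0, 0]]
    - [-1, [0, 0, 0], [0, 0, 0]]

```text
t: 26.12
ee_pos: [429.5, 36.1, 277.8]
orientation: [2.005, 1.87, -0.531]
ft_force: [-0.0, -0.4, -0.7]
width: 17.4
grasp_force: 30.0
```

```bash
cat > s.py <<'E'
from h import *
np.set_printoptions(precision=3,suppress=True)
o=ctrl.get_obs();m=R.from_rotvec(o['orientation']).as_matrix()
g=o['ee_pos']+m@[0,0,-47.8]
print(o['t'],'q',o['qpos'],'w',o['width'],'F',o['ft_force']);print('tcp',o['ee_pos'],'grip',g,'tip',g+153*m[:,0]);print(m)
E
python3 s.py
```

```text
26.125 q [ 0.413  0.162  1.879 -0.461  1.382  0.636] w 17.38152679911691 F [-0.035 -0.365 -0.727]
tcp [429.529  36.057 277.794] grip [431.254  59.603 319.357] tip [440.454 192.32  243.787]
[[ 0.06   0.998 -0.036]
 [ 0.867 -0.07  -0.493]
 [-0.494 -0.002 -0.87 ]]
```

```bash
cat > kin.py <<'E'
from h import *
from scipy.optimize import least_squares
np.set_printoptions(precision=3,suppress=True)
E=lambda ax,a:R.from_euler(ax,a).as_matrix()
def fk(q,p):
    a1,h,L2,L3,d,a3=p
    A=E('z',q[0])@E('y',q[1]);B=A@E('y',q[2]);C=B@E('z',q[3])@E('y',q[4])
    x=E('z',q[0])@[a1,0,0]+[0,0,h]+A@[0,0,L2]+B@[a3,0,L3]+C@[0,0,d]
    return x,C@E('z',q[5])
S=[([-.019,.423,1.63,0,1.089,-.019],[624.984,.026,185.375]),([5.63160833e-02,4.85759128e-01,2.14682638e+00,-2.95934521e-05,5.09319347e-01,1.27006032e-01],[430.06,36.159,2.22])]
o=ctrl.get_obs();S.append((o['qpos'],o['ee_pos']))
r=least_squares(lambda p:np.concatenate([fk(q,p)[0]-x for q,x in S]),[0,400,450,450,300,0]);P=r.x
if __name__=='__main__':
    print(P,r.fun);print(fk(S[2][0],P)[1]);print(R.from_rotvec(o['orientation']).as_matrix())
E
python3 kin.py
```

```text
[-11.9   264.173 590.802 487.28  319.917  80.032] [  0.001 -11.902   0.736   0.661 -11.881  -0.013  -0.159  -0.18   -0.723]
[[-0.998  0.06  -0.036]
 [ 0.07   0.867 -0.493]
 [ 0.002 -0.494 -0.87 ]]
[[ 0.06   0.998 -0.036]
 [ 0.867 -0.07  -0.493]
 [-0.494 -0.002 -0.87 ]]
```

```bash
python3 - <<'E'
s=open('kin.py').read()
s=s.replace("a1,h,L2,L3,d,a3=p","a1,h,L2,L3,d,a3,b=p").replace("[a1,0,0]","[a1,b,0]").replace("C@E('z',q[5])","C@E('z',q[5]+np.pi/2)").replace("300,0]","300,0,10]")
s+='''
lo=np.array([-3,-.9,.09,-1.31,.11,-2.54]);hi=np.array([3,2.11,2.58,4.45,2.69,2.54])
def ik(pos,Rt,q0):
    f=lambda q:np.concatenate([(fk(q,P)[0]-pos)/100,(fk(q,P)[1]-Rt).ravel()])
    return least_squares(f,q0,bounds=(lo+1e-3,hi-1e-3))
if __name__=='__main__':
    q=o['qpos']
    for az in(-90,-80,-70,-60,-45,-30,-15,0):
        a=np.radians(az);zt=np.array([np.cos(a),np.sin(a),0]);xt=np.array([0,0,-1.]);Rt=np.c_[xt,np.cross(zt,xt),zt]
        for z in(165,205,290):
            g=np.array([455,-187,z]);best=min((ik(g+47.8*zt,Rt,np.clip(k,lo+.01,hi-.01)) for k in([*q],[.3,.2,1.9,-1.,1.5,1],[-.4,0,2.2,-.8,1.3,.5],[-.4,0,2.2,0,1.3,.5],[.5,.5,1.5,2.8,1.5,-1])),key=lambda r:r.cost)
            print(az,z,round(best.cost,5),best.x)
'''
open('kin.py','w').write(s)
E
python3 kin.py
```

```text
[ -0.138 312.078 563.852 485.104 346.936  77.857  11.899] [-0.005 -0.001 -0.016  0.    -0.001  0.     0.004  0.004  0.016]
[[ 0.06   0.998 -0.036]
 [ 0.867 -0.07  -0.493]
 [-0.494 -0.002 -0.87 ]]
[[ 0.06   0.998 -0.036]
 [ 0.867 -0.07  -0.493]
 [-0.494 -0.002 -0.87 ]]
-90 165 0.00343 [ 0.213  0.907  1.989 -1.309  1.621  1.334]
-90 205 0.00394 [ 0.213  0.82   2.009 -1.309  1.634  1.268]
-90 290 0.00603 [ 0.212  0.631  2.025 -1.309  1.667  1.102]
-80 165 0.04856 [ 0.23   0.877  1.999 -1.309  1.584  1.309]
-80 205 0.04907 [ 0.229  0.781  2.022 -1.309  1.588  1.236]
-80 290 0.05086 [ 0.228  0.573  2.045 -1.309  1.596  1.053]
-70 165 0.01294 [0.193 0.944 2.303 4.449 1.588 1.673]
-70 205 0.0128 [0.193 0.839 2.331 4.449 1.575 1.598]
-70 290 0.0132 [0.193 0.608 2.363 4.449 1.544 1.405]
-60 165 0.0 [0.194 0.966 2.327 4.386 1.62  1.714]
-60 205 0.0 [0.194 0.851 2.358 4.383 1.593 1.634]
-60 290 0.0 [0.194 0.588 2.393 4.387 1.519 1.418]
-45 165 0.0 [0.052 1.055 2.452 4.012 1.812 1.847]
-45 205 0.0 [0.052 0.926 2.489 3.998 1.753 1.776]
-45 290 0.0 [0.052 0.607 2.533 3.979 1.57  1.57 ]
-30 165 0.0 [-0.248  1.152  2.529  3.459  2.088  1.732]
-30 205 0.0 [-0.248  1.017  2.572  3.445  2.001  1.701]
-30 290 0.01168 [-0.118  0.674  2.579  3.633  1.697  1.625]
-15 165 0.0 [-0.643  1.154  2.53   2.704  2.07   1.351]
-15 205 0.0 [-0.643  1.019  2.573  2.723  1.987  1.393]
-15 290 0.01249 [-0.766  0.678  2.579  2.549  1.696  1.505]
0 165 0.0 [-0.925  1.057  2.454  2.184  1.79   1.271]
0 205 0.0 [-0.925  0.928  2.492  2.198  1.737  1.347]
0 290 0.0 [-0.925  0.608  2.536  2.217  1.572  1.569]
```

```bash
cat > k2.py <<'E'
from kin import *
q=o['qpos']
for az in(-95,-100,-105,-110,-120):
    a=np.radians(az);zt=np.array([np.cos(a),np.sin(a),0]);xt=np.array([0,0,-1.]);Rt=np.c_[xt,np.cross(zt,xt),zt]
    for z in(165,205,290):
        g=np.array([455,-187,z]);best=min((ik(g+47.8*zt,Rt,np.clip(k,lo+.01,hi-.01)) for k in([*q],[.3,.2,1.9,-1.,1.5,1],[-.4,0,2.2,-.8,1.3,.5])),key=lambda r:r.cost)
        print(az,z,round(best.cost,5),best.x)
im,M=cam('wrist')
for s in('jar_white','jar_red'):
    pass
E
python3 k2.py
python3 - <<'E'
from h import *
# device footprint: from wrist1 pic (tcp 459.3,0,232.2 yaw0)
im,_=cam('wrist');T=np.eye(4);T[:3,:3]=[[0,1,0],[1,0,0],[0,0,-1]];T[:3,3]=[459.3,0,232.2];M=T@np.array(im['hand_eye'])
for q in((440,233),(468,262),(440,330),(423,295)):
    print(q,[onz(im,M,q,z)[:2].round() for z in(0,60,110)])
E
```

```text
-95 165 0.0 [ 0.203  0.919  1.971 -1.29   1.642  1.329]
-95 205 0.0 [ 0.203  0.835  1.993 -1.294  1.659  1.269]
-95 290 0.0 [ 0.203  0.658  2.016 -1.309  1.7    1.12 ]
-100 165 0.0 [ 0.186  0.925  1.919 -1.225  1.675  1.291]
-100 205 0.0 [ 0.186  0.844  1.94  -1.231  1.695  1.235]
-100 290 0.0 [ 0.186  0.675  1.963 -1.252  1.742  1.095]
-105 165 0.0 [ 0.167  0.932  1.867 -1.164  1.711  1.258]
-105 205 0.0 [ 0.167  0.855  1.888 -1.172  1.733  1.205]
-105 290 0.0 [ 0.167  0.692  1.91  -1.197  1.786  1.072]
-110 165 0.0 [ 0.146  0.941  1.816 -1.106  1.75   1.23 ]
-110 205 0.0 [ 0.146  0.866  1.837 -1.116  1.774  1.179]
-110 290 0.0 [ 0.146  0.71   1.858 -1.145  1.832  1.054]
-120 165 0.0 [ 0.099  0.963  1.718 -0.999  1.833  1.187]
-120 205 0.0 [ 0.099  0.892  1.737 -1.012  1.861  1.142]
-120 290 0.0 [ 0.099  0.746  1.758 -1.047  1.925  1.029]
(440, 233) [array([595., -37.]), array([576., -21.]), array([561.,  -8.])]
(468, 262) [array([631., -72.]), array([607., -51.]), array([587., -34.])]
(440, 330) [array([ 605., -160.]), array([ 585., -127.]), array([ 568., -100.])]
(423, 295) [array([ 581., -113.]), array([564., -87.]), array([550., -65.])]
```

Request:
apply_moves:
  targets:
    - [-1, [0, 0, 0], [0.045, 0, 0]]
    - [-1, [0, 0, -0.2], [0, -0.11, 0]]
    - [-1, [0, 0, 0], [0, -0.11, 0]]
    - [-1, [0, 0, 0], [0, -0.11, 0]]
    - [-1, [0, 0, 0], [0, 0, 0]]

```text
t: 26.85
ee_pos: [430.6, 40.8, 285.0]
orientation: [1.675, 1.564, -1.025]
ft_force: [-0.6, 0.2, -0.9]
width: 18.1
grasp_force: 30.0
```

```bash
cat >> s.py <<'E'
import kin
zt=m[:,2]
for az in(-98,-102):
  a=np.radians(az);z2=np.array([np.cos(a),np.sin(a),0]);x2=np.array([0,0,-1.]);Rt=np.c_[x2,np.cross(z2,x2),z2]
  dR=R.from_matrix(m.T@Rt).as_rotvec()
  print(az,'turn/90deg',dR/(np.pi/2),[ (round(k.cost,4),k.x.round(2)) for k in [kin.ik(o['ee_pos'],Rt,np.clip(o['qpos'],kin.lo+.01,kin.hi-.01))]])
E
python3 s.py
```

```text
26.85 q [ 0.598  0.452  1.779 -0.698  1.722  0.864] w 18.108271008796997 F [-0.629  0.19  -0.858]
tcp [430.641  40.802 285.007] grip [436.59   81.599 309.194] tip [436.115 159.677 177.617]
[[-0.003  0.992 -0.124]
 [ 0.51  -0.105 -0.853]
 [-0.86  -0.066 -0.506]]
-98 turn/90deg [ 0.01  -0.338  0.047] [(np.float64(0.0), array([ 0.66,  0.76,  1.74, -0.88,  2.01,  1.09]))]
-102 turn/90deg [ 0.053 -0.336  0.059] [(np.float64(0.0), array([ 0.63,  0.78,  1.7 , -0.85,  2.05,  1.09]))]
```

Request:
apply_moves:
  targets:
    - [-1, [0, 0, 0], [0.0025, -0.0845, 0.0118]]
    - [-1, [0, 0, 0], [0.0025, -0.0845, 0.0118]]
    - [-1, [0, 0, 0], [0.0025, -0.0845, 0.0118]]
    - [-1, [0, 0, 0], [0.0025, -0.0845, 0.0118]]
    - [-1, [0, 0, 0], [0, 0, 0]]

```text
t: 27.48
ee_pos: [431.0, 39.7, 286.1]
orientation: [1.318, 1.138, -1.311]
ft_force: [-0.1, 1.0, -1.1]
width: 17.9
grasp_force: 30.0
```

```bash
python3 s.py
python3 - <<'E'
from h import *
im=cam('side');
for c in('side','scene','wrist'):
    im,M=cam(c)
    for n in('brush_grip','brush_tip'):
        for q in ctrl.pinpoint(n,c)[:1]: print(c,n,q['xy'],q['score'])
    o=ctrl.get_obs();m=R.from_rotvec(o['orientation']).as_matrix();g=o['ee_pos']+m@[0,0,-47.8]
    print('pred',proj(im,M,g),proj(im,M,g+153*m[:,0]))
E
```

```text
27.475 q [ 0.654  0.756  1.744 -0.882  2.01   1.092] w 17.867736560655633 F [-0.102  0.977 -1.057]
tcp [430.992  39.661 286.096] grip [437.828  86.97  286.249] tip [438.205  87.411 133.251]
[[ 0.002  0.99  -0.143]
 [ 0.003 -0.143 -0.99 ]
 [-1.     0.002 -0.003]]
-98 turn/90deg [-0.002 -0.002 -0.001] [(np.float64(0.0), array([ 0.66,  0.76,  1.75, -0.89,  2.01,  1.09]))]
-102 turn/90deg [ 0.042 -0.002 -0.001] [(np.float64(0.0), array([ 0.63,  0.77,  1.71, -0.85,  2.04,  1.09]))]
pred [360.29917961 183.44587614] [356.30967402 246.06365634]
scene brush_grip [252.0, 169.8] 0.63
scene brush_tip [265.3, 269.9] 0.29
pred [251.97601696 170.57520059] [255.42076875 228.44665628]
wrist brush_grip [321.7, 315.9] 0.59
pred [320.22573602 314.78510315] [ 319.13182054 -113.92295968]
```

Request:
apply_moves:
  targets:
    - [-1, [0, 0, 0], [0.05, 0, 0]]
    - [-1, [0, 0.25, 0.8], [0, 0, 0]]
    - [-1, [0, 0.25, 0.95], [0, 0, 0]]
    - [-1, [0, 0.25, 0.95], [0, 0, 0]]
    - [-1, [0, 0, 0], [0, 0, 0]]

```text
t: 28.6
ee_pos: [437.4, -101.2, 287.2]
orientation: [1.373, 1.093, -1.368]
ft_force: [0.7, 0.2, -0.1]
width: 18.1
grasp_force: 30.0
```

```bash
cat > go.py <<'E'
import sys
from h import *
import kin
np.set_printoptions(precision=3,suppress=True)
o=ctrl.get_obs();m=R.from_rotvec(o['orientation']).as_matrix();g=o['ee_pos']+m@[0,0,-47.8]
t=np.array([float(v) for v in sys.argv[1:4]])
print(o['t'],'q',o['qpos'],'F',o['ft_force'],'w',o['width'],'grip',g,'tip',g+153*m[:,0]);print('shift/50',m.T@(t-g)/50)
print(kin.ik(o['ee_pos']+t-g,m,np.clip(o['qpos'],kin.lo+.01,kin.hi-.01)).x)
E
python3 go.py 457.2 -216 286; python3 go.py 457 -190 168
```

```text
28.6 q [ 0.411  0.715  1.856 -1.017  1.895  1.098] F [ 0.652  0.221 -0.052] w 18.106563375139153 grip [447.943 -54.587 287.262] tip [448.551 -54.607 134.264]
shift/50 [0.026 0.892 3.108]
[ 0.121  0.69   1.94  -1.268  1.736  1.088]
28.6 q [ 0.411  0.715  1.856 -1.017  1.895  1.098] F [ 0.652  0.221 -0.052] w 18.106563375139153 grip [447.943 -54.587 287.262] tip [448.551 -54.607 134.264]
shift/50 [2.386 0.764 2.604]
[ 0.17   0.923  1.889 -1.198  1.694  1.269]
```

Request:
apply_moves:
  targets:
    - [-1, [0, 0.28, 0.97], [0, 0, 0]]
    - [-1, [0, 0.28, 0.97], [0, 0, 0]]
    - [-1, [0, 0.28, 0.97], [0, 0, 0]]
    - [-1, [0, 0, 0], [0, 0, 0]]
    - [-1, [0, 0, 0], [0, 0, 0]]

```text
t: 29.22
ee_pos: [448.2, -249.3, 287.1]
orientation: [1.372, 1.094, -1.364]
ft_force: [-0.4, -0.1, -0.4]
width: 17.8
grasp_force: 30.0
```

```bash
python3 go.py 456.4 -206 200
python3 - <<'E'
from h import *
for c in('side','scene'):
    im,M=cam(c)
    for n,z in(('cup_rim',108),('brush_tip',133),('brush_grip',286),('brush_head',236)):
        for q in ctrl.pinpoint(n,c)[:1]: print(c,n,np.round(q['xy'],1),round(q['score'],2),onz(im,M,q['xy'],z).round(1))
    o=ctrl.get_obs();m=R.from_rotvec(o['orientation']).as_matrix();g=o['ee_pos']+m@[0,0,-47.8]
    print('pred grip,head,tip',[proj(im,M,g+k*m[:,0]).round(1) for k in(0,50,153)],'rim',proj(im,M,[457.2,-216,108]))
E
```

```text
29.225 q [ 0.147  0.689  1.934 -1.249  1.747  1.087] F [-0.443 -0.137 -0.442] w 17.814255334823805 grip [ 458.597 -202.675  287.151] tip [ 459.48  -202.632  134.153]
shift/50 [ 1.743 -0.038  0.077]
[ 0.141  0.858  1.915 -1.233  1.696  1.23 ]
side cup_rim [335.7 214.1] 0.86 [ 462.2 -179.   108. ]
side brush_grip [338.8 152.6] 0.67 [ 458.3 -188.4  286. ]
pred grip,head,tip [array([338.1, 150.9]), array([337.4, 168.5]), array([336.1, 202.8])] rim [336.23254564 209.40280631]
scene cup_rim [363.7 278.8] 0.94 [ 461.6 -220.6  108. ]
scene brush_tip [357.  262.8] 0.57 [ 472.9 -193.1  133. ]
scene brush_grip [361.5 206.7] 0.58 [ 450.9 -212.   286. ]
pred grip,head,tip [array([360.1, 203.7]), array([359.1, 225.1]), array([357.1, 266.5])] rim [360.8192981 278.9082421]
```

Request:
apply_moves:
  targets:
    - [-1, [0.5, -0.04, 0.08], [0, 0, 0]]
    - [-1, [0.6, 0, 0], [0, 0, 0]]
    - [-1, [0.6, 0, 0], [0, 0, 0]]
    - [-1, [0.4, 0, 0], [0, 0, 0]]
    - [-1, [0, 0, 0], [0, 0, 0]]

```text
t: 30.35
ee_pos: [445.5, -253.5, 181.1]
orientation: [1.37, 1.096, -1.366]
ft_force: [0.7, 0.4, -0.5]
width: 17.8
grasp_force: 30.0
```

```bash
python3 go.py 456.4 -206 162
```

```text
30.35 q [ 0.14   0.896  1.907 -1.231  1.687  1.255] F [ 0.685  0.358 -0.486] w 17.830614355006407 grip [ 455.856 -206.833  181.144] tip [ 456.286 -206.861   28.145]
shift/50 [ 0.383  0.006 -0.018]
[ 0.141  0.934  1.895 -1.227  1.679  1.28 ]
```

Request:
apply_moves:
  targets:
    - [-1, [0.2, 0, 0], [0, 0, 0]]
    - [-1, [0, -0.08, -0.27], [0, 0, 0]]
    - [-1, [0, -0.03, -0.1], [0, 0, 0]]
    - [-1, [0, -0.035, -0.12], [0, 0, 0]]
    - [-1, [0, 0, 0], [0, 0, 0]]
    - [-1, [0, 0, 0], [0, 0, 0]]

```text
t: 31.1
ee_pos: [444.2, -228.0, 172.3]
orientation: [1.371, 1.094, -1.364]
ft_force: [0.4, -3.3, -0.0]
width: 17.7
grasp_force: 30.0
```

```bash
python3 go.py 454.4 -181.1 162;python3 - <<'E'
from h import *
F=[]
for _ in range(4):
    for c in('side','scene'):
        im,M=cam(c); F.append(ctrl.get_obs()['ft_force'])
        if _==0:
            for n,z in(('cup_rim',108),('brush_grip',170)):
                for q in ctrl.pinpoint(n,c)[:1]: print(c,n,np.round(q['xy'],1),round(q['score'],2),onz(im,M,q['xy'],z).round(1))
print(np.mean(F,0),np.std(F,0))
E
```

```text
31.1 q [ 0.188  0.914  1.895 -1.185  1.699  1.269] F [ 0.443 -3.268 -0.045] w 17.686711699316003 grip [ 454.548 -181.368  172.354] tip [ 455.424 -181.389   19.356]
shift/50 [ 0.207 -0.005 -0.004]
[ 0.188  0.934  1.889 -1.182  1.694  1.283]
side brush_grip [342.6 191.3] 0.43 [ 442.2 -200.   170. ]
scene cup_rim [359.7 275.4] 0.67 [ 467. -206.  108.]
scene brush_grip [347.5 247.8] 0.57 [ 460.9 -174.2  170. ]
[ 0.65629627 -2.86286377  0.87975111] [0.32619992 0.3905142  0.61468936]
```

Request:
apply_moves:
  targets:
    - [-1, [0.1, 0, 0], [0, 0, 0]]
    - [-1, [0.1, 0, 0], [0, 0, 0]]
    - [-1, [0, 0, 0], [0, 0, 0]]
    - [-1, [0, 0, 0], [0, 0, 0]]

```text
t: 32.2
ee_pos: [444.0, -228.0, 161.7]
orientation: [1.372, 1.095, -1.364]
ft_force: [0.1, -2.3, -1.1]
width: 17.6
grasp_force: 30.0
```

```bash
python3 go.py 454.4 -181.1 162;python3 - <<'E'
from h import *
F=[]
for _ in range(5): cam('side'); F.append(ctrl.get_obs()['ft_force'])
print(np.mean(F,0))
E
```

```text
32.2 q [ 0.188  0.934  1.889 -1.182  1.693  1.282] F [ 0.086 -2.265 -1.081] w 17.60366341731555 grip [ 454.354 -181.305  161.768] tip [ 455.099 -181.219    8.77 ]
shift/50 [-0.005  0.    -0.004]
[ 0.188  0.934  1.889 -1.182  1.693  1.282]
[ 0.79625663 -2.81797851 -0.71297818]
```

Request:
apply_moves:
  targets:
    - [-1, [0.06, 0, 0], [0, 0, 0]]
    - [-1, [0, 0, 0], [0, 0, 0]]
    - [-1, [0, 0, 0], [0, 0, 0]]

```text
t: 32.83
ee_pos: [444.1, -228.0, 159.3]
orientation: [1.371, 1.094, -1.364]
ft_force: [1.5, -2.2, 3.1]
width: 17.8
grasp_force: 30.0
```

```bash
cat > f.py <<'E'
from h import *
F=[]
for _ in range(6): cam('side'); F.append(ctrl.get_obs()['ft_force'])
o=ctrl.get_obs();print(o['t'],o['ee_pos'],np.mean(F,0))
E
python3 f.py
```

```text
33.125 [ 444.11346601 -227.96848383  159.21721205] [ 0.6623527  -2.77391563  3.9349272 ]
```

Request:
apply_moves:
  targets:
    - [-1, [-0.02, 0, 0], [0, 0, 0]]
    - [-1, [0, 0, 0], [0, 0, 0]]

```text
t: 33.38
ee_pos: [444.1, -228.0, 159.8]
orientation: [1.372, 1.095, -1.364]
ft_force: [1.1, -3.2, 1.7]
width: 17.7
grasp_force: 30.0
```

```bash
python3 f.py
```

```text
33.675 [ 444.07632099 -227.97294768  159.88463701] [ 0.21405103 -2.66428078  1.07879239]
```

Request:
apply_moves:
  targets:
    - [-1, [-0.14, 0, 0], [0, 0, 0]]
    - [-1, [-0.14, 0, 0], [0, 0, 0]]
    - [-1, [-0.14, 0, 0], [0, 0, 0]]
    - [-1, [-0.14, 0, 0], [0, 0, 0]]
    - [-1, [-0.14, 0, 0], [0, 0, 0]]
    - [-1, [-0.14, 0, 0], [0, 0, 0]]
    - [-1, [0, 0, 0], [0, 0, 0]]
    - [-1, [0, 0, 0], [0, 0, 0]]

```text
t: 34.67
ee_pos: [443.9, -228.0, 202.4]
orientation: [1.371, 1.094, -1.364]
ft_force: [0.5, -3.3, -0.0]
width: 18.0
grasp_force: 30.0
```

```bash
python3 go.py 454.4 -181.1 160
python3 - <<'E'
from h import *
for c in('side','scene'):
    im,M=cam(c)
    for n,z in(('cup_rim',108),('brush_grip',202),('brush_head',152),('brush_tip',50)):
        for q in ctrl.pinpoint(n,c)[:1]: print(c,n,np.round(q['xy'],1),round(q['score'],2))
    o=ctrl.get_obs();m=R.from_rotvec(o['orientation']).as_matrix();g=o['ee_pos']+m@[0,0,-47.8]
    print('pred grip,head,tip',[proj(im,M,g+k*m[:,0]).round(1) for k in(0,50,153)],'rim',proj(im,M,[457.2,-216,108]))
    px=im['pixels'].astype(int);b=((px[...,0]-px[...,2])>45)&(px[...,0]>80)
    x0,y0=proj(im,M,g).astype(int);ys,xs=np.nonzero(b[y0-35:y0+40,x0-12:x0+13]);ys=ys+y0-35
    print('blue rows',ys.min(),ys.max(),'pred pommel/collar',proj(im,M,g-60*m[:,0])[1],proj(im,M,g+50*m[:,0])[1])
E
```

```text
34.675 q [ 0.188  0.855  1.911 -1.19   1.716  1.228] F [ 0.457 -3.273 -0.039] w 17.998625321530184 grip [ 454.223 -181.337  202.383] tip [ 455.043 -181.421   49.385]
shift/50 [ 0.848 -0.002 -0.005]
[ 0.188  0.938  1.888 -1.182  1.693  1.285]
side cup_rim [347.5 295.8] 0.42
side brush_grip [342.5 180.1] 0.57
side brush_tip [341.3 182.6] 0.48
pred grip,head,tip [array([339.5, 182.7]), array([338.8, 199.5]), array([337.5, 232.3])] rim [336.23254564 209.40280631]
blue rows 173 186 pred pommel/collar 161.83963330872805 199.46851695440947
scene cup_rim [361.8 278.8] 0.56
scene brush_grip [349.2 237.5] 0.7
scene brush_tip [240.8 215.8] 0.59
pred grip,head,tip [array([348.8, 237.2]), array([348.1, 257. ]), array([346.7, 295.4])] rim [360.8192981 278.9082421]
blue rows 209 258 pred pommel/collar 212.2939180125443 257.04961570839856
```

Request:
apply_moves:
  targets:
    - [-1, [0.14, 0, 0], [0, 0, 0]]
    - [-1, [0.14, 0, 0], [0, 0, 0]]
    - [-1, [0.14, 0, 0], [0, 0, 0]]
    - [-1, [0.14, 0, 0], [0, 0, 0]]
    - [-1, [0.14, 0, 0], [0, 0, 0]]
    - [-1, [0.14, 0, 0], [0, 0, 0]]
    - [-1, [0, 0, 0], [0, 0, 0]]
    - [-1, [0, 0, 0], [0, 0, 0]]

```text
t: 36.17
ee_pos: [444.0, -228.0, 160.0]
orientation: [1.372, 1.095, -1.364]
ft_force: [0.1, -3.3, 0.6]
width: 17.4
grasp_force: 30.0
```

Request:
apply_moves:
  targets:
    - [-1, [-0.14, 0, 0], [0, 0, 0]]
    - [-1, [-0.14, 0, 0], [0, 0, 0]]
    - [-1, [-0.14, 0, 0], [0, 0, 0]]
    - [-1, [-0.14, 0, 0], [0, 0, 0]]
    - [-1, [-0.14, 0, 0], [0, 0, 0]]
    - [-1, [-0.14, 0, 0], [0, 0, 0]]
    - [-1, [0, 0, 0], [0, 0, 0]]
    - [-1, [0, 0, 0], [0, 0, 0]]

```text
t: 37.17
ee_pos: [443.9, -228.0, 202.3]
orientation: [1.371, 1.094, -1.364]
ft_force: [0.7, -2.9, 0.5]
width: 17.8
grasp_force: 30.0
```

Request:
apply_moves:
  targets:
    - [-1, [0.14, 0, 0], [0, 0, 0]]
    - [-1, [0.14, 0, 0], [0, 0, 0]]
    - [-1, [0.14, 0, 0], [0, 0, 0]]
    - [-1, [0.14, 0, 0], [0, 0, 0]]
    - [-1, [0.14, 0, 0], [0, 0, 0]]
    - [-1, [0.14, 0, 0], [0, 0, 0]]
    - [-1, [0, 0, 0], [0, 0, 0]]
    - [-1, [0, 0, 0], [0, 0, 0]]

```text
t: 38.17
ee_pos: [444.1, -228.0, 160.0]
orientation: [1.372, 1.095, -1.364]
ft_force: [0.5, -2.4, 0.7]
width: 17.7
grasp_force: 30.0
```

Request:
apply_moves:
  targets:
    - [-1, [-0.14, 0, 0], [0, 0, 0]]
    - [-1, [-0.14, 0, 0], [0, 0, 0]]
    - [-1, [-0.14, 0, 0], [0, 0, 0]]
    - [-1, [-0.14, 0, 0], [0, 0, 0]]
    - [-1, [-0.14, 0, 0], [0, 0, 0]]
    - [-1, [-0.14, 0, 0], [0, 0, 0]]
    - [-1, [0, 0, 0], [0, 0, 0]]
    - [-1, [0, 0, 0], [0, 0, 0]]

```text
t: 39.17
ee_pos: [443.9, -228.0, 202.3]
orientation: [1.371, 1.094, -1.364]
ft_force: [0.5, -2.2, 1.2]
width: 18.1
grasp_force: 30.0
```

Request:
apply_moves:
  targets:
    - [-1, [0, 0.08, 0.3], [0, 0, 0]]
    - [-1, [0, 0.05, 0.15], [0, 0, 0]]
    - [-1, [-0.4, 0, 0], [0, 0, 0]]
    - [-1, [-0.7, 0, 0], [0, 0, 0]]
    - [-1, [-0.7, 0, 0], [0, 0, 0]]
    - [-1, [0, 0, 0], [0, 0, 0]]
    - [-1, [0, 0, 0], [0, 0, 0]]

```text
t: 40.05
ee_pos: [444.5, -251.7, 291.3]
orientation: [1.372, 1.095, -1.365]
ft_force: [0.2, 0.4, -0.2]
width: 17.9
grasp_force: 30.0
```

```bash
python3 go.py 438 85 287
python3 - <<'E'
from h import *
for c in('side','scene'):
    im,M=cam(c)
    for n in('cup_rim','cup_floor'):
        for q in ctrl.pinpoint(n,c)[:1]: print(c,n,np.round(q['xy'],1),round(q['score'],2))
    print(proj(im,M,[457.2,-216,108]),proj(im,M,[457.2,-216,12]))
E
```

```text
40.05 q [ 0.143  0.678  1.943 -1.252  1.746  1.083] F [ 0.192  0.38  -0.157] w 17.890710033798662 grip [ 454.895 -205.063  291.406] tip [ 455.637 -204.954  138.408]
shift/50 [ 0.091 -1.592 -5.589]
[ 0.624  0.768  1.711 -0.845  2.047  1.097]
side cup_rim [337.  211.5] 0.62
[336.23254564 209.40280631] [335.2533987  238.69798168]
scene cup_rim [361.  277.5] 0.59
scene cup_floor [354.1 314.2] 0.58
[360.8192981 278.9082421] [358.86385051 313.83156874]
```

Cup is still home. Back to the tray.

Request:
apply_moves:
  targets:
    - [-1, [0, -0.27, -0.94], [0, 0, 0]]
    - [-1, [0, -0.27, -0.94], [0, 0, 0]]
    - [-1, [0, -0.27, -0.94], [0, 0, 0]]
    - [-1, [0, -0.27, -0.94], [0, 0, 0]]
    - [-1, [0, -0.27, -0.94], [0, 0, 0]]
    - [-1, [0, -0.25, -0.9], [0, 0, 0]]
    - [-1, [0, 0, 0], [0, 0, 0]]
    - [-1, [0, 0, 0], [0, 0, 0]]

```text
t: 41.35
ee_pos: [427.4, 39.0, 291.7]
orientation: [1.37, 1.095, -1.365]
ft_force: [-0.5, -0.9, -1.1]
width: 17.7
grasp_force: 30.0
```

```bash
cat > back.py <<'E'
from h import *
np.set_printoptions(precision=4,suppress=True)
o=ctrl.get_obs();m=R.from_rotvec(o['orientation']).as_matrix();Rt=R.from_rotvec([-2.298,-2.141,0]).as_matrix()
print(o['t'],o['ee_pos'],o['qpos'],'turn',R.from_matrix(m.T@Rt).as_rotvec()/(np.pi/2),'shift to z',Rt.T@(np.array([430.0,36.2,-31.8])-o['ee_pos'])/50)
E
python3 back.py
```

```text
41.35 [427.3643  38.9526 291.6784] [ 0.6257  0.761   1.7112 -0.8481  2.0525  1.0911] turn [-0.0712  0.9983 -0.0762] shift to z [-0.0546  0.0602  6.4695]
```

Request:
apply_moves:
  targets:
    - [-1, [0, 0, 0], [-0.0071, 0.0998, -0.0076]]
    - [-1, [0, 0, 0], [-0.0071, 0.0998, -0.0076]]
    - [-1, [0, 0, 0], [-0.0071, 0.0998, -0.0076]]
    - [-1, [0, 0, 0], [-0.0071, 0.0998, -0.0076]]
    - [-1, [0, 0, 0], [-0.0071, 0.0998, -0.0076]]
    - [-1, [0, 0, 0], [0, 0, 0]]
    - [-1, [0, 0, 0], [0, 0, 0]]

```text
t: 42.22
ee_pos: [426.9, 38.2, 291.6]
orientation: [1.904, 1.661, -0.819]
ft_force: [0.6, -0.0, -1.4]
width: 17.5
grasp_force: 30.0
```

```bash
python3 back.py
```

```text
42.225 [426.8617  38.2215 291.5928] [ 0.516   0.3049  1.7992 -0.5774  1.6021  0.8053] turn [-0.0364  0.5007 -0.0396] shift to z [-0.0393  0.0692  6.4678]
```

Request:
apply_moves:
  targets:
    - [-1, [0, 0, 0], [-0.0073, 0.1, -0.0079]]
    - [-1, [0, 0, 0], [-0.0073, 0.1, -0.0079]]
    - [-1, [0, 0, 0], [-0.0073, 0.1, -0.0079]]
    - [-1, [0, 0, 0], [-0.0073, 0.1, -0.0079]]
    - [-1, [0, 0, 0], [-0.0073, 0.1, -0.0079]]
    - [-1, [0, 0, 0], [0, 0, 0]]
    - [-1, [0, 0, 0], [0, 0, 0]]

```text
t: 43.1
ee_pos: [426.9, 39.2, 290.7]
orientation: [-2.296, -2.142, 0.004]
ft_force: [0.0, -0.1, -1.5]
width: 17.5
grasp_force: 30.0
```

```bash
python3 back.py
```

```text
43.1 [426.9027  39.2203 290.6593] [ 0.0639  0.0001  1.918  -0.0001  1.2267  0.1335] turn [-0.0016  0.0007  0.0007] shift to z [-0.0593  0.0698  6.4491]
```

Request:
apply_moves:
  targets:
    - [-1, [-0.06, 0.11, 0.98], [0, 0, 0]]
    - [-1, [0, 0, 0.98], [0, 0, 0]]
    - [-1, [0, 0, 0.98], [0, 0, 0]]
    - [-1, [0, 0, 0.98], [0, 0, 0]]
    - [-1, [0, 0, 0.98], [0, 0, 0]]
    - [-1, [0, 0, 0.8], [0, 0, 0]]
    - [-1, [0, 0, 0.4], [0, 0, 0]]
    - [-1, [0, 0, 0], [0, 0, 0]]

```text
t: 44.1
ee_pos: [431.2, 38.0, -15.2]
orientation: [-2.29, -2.145, 0.004]
ft_force: [0.6, 0.1, -0.2]
width: 18.0
grasp_force: 30.0
```

Request:
apply_moves:
  targets:
    - [-1, [0, 0, 0.2], [0, 0, 0]]
    - [-1, [0, 0, 0.08], [0, 0, 0]]
    - [-1, [0, 0, 0], [0, 0, 0]]
    - [-1, [0, 0, 0], [0, 0, 0]]

```text
t: 44.6
ee_pos: [433.4, 36.7, -26.6]
orientation: [-2.296, -2.143, -0.005]
ft_force: [0.1, -0.3, 0.1]
width: 17.7
grasp_force: 30.0
```

```bash
python3 back.py; python3 f.py; python3 b.py pics/w12.png tray_slots tray_bay brush_head brush_tip brush_grip
```

```text
44.6 [433.4292  36.6577 -26.5981] [0.0552 0.5531 2.1445 0.0052 0.442  0.1195] turn [ 0.0014 -0.0012  0.0011] shift to z [-0.014  -0.0677  0.1041]
44.9 [433.25251808  36.65198357 -26.84151649] [-0.19898222  0.10029795 -0.7846037 ]
44.95 [433.2  36.7 -26.9] 18.06255330215853 [ 0.7  0.3 -1.4]
brush_grip [316.2 313.9] 0.76 [431.3  34.4  16. ]
```

Request:
apply_moves:
  targets:
    - [-1, [0, 0, 0.04], [0, 0, 0]]
    - [-1, [0, 0, 0.04], [0, 0, 0]]
    - [-1, [0, 0, 0], [0, 0, 0]]
    - [-1, [0, 0, 0], [0, 0, 0]]

```text
t: 45.7
ee_pos: [433.1, 36.7, -31.0]
orientation: [-2.296, -2.143, -0.004]
ft_force: [-0.6, 0.1, -0.6]
width: 17.8
grasp_force: 30.0
```

```bash
python3 f.py
```

```text
46.0 [433.09817435  36.72628416 -30.98031272] [ 0.0637924  -0.37756924  0.05881056]
```

Request:
apply_moves:
  targets:
    - [-1, [0, 0, 0.02], [0, 0, 0]]
    - [-1, [0, 0, 0], [0, 0, 0]]
    - [-1, [0, 0, 0], [0, 0, 0]]

```text
t: 46.38
ee_pos: [433.1, 36.7, -32.0]
orientation: [-2.296, -2.143, -0.004]
ft_force: [0.2, -1.5, 1.7]
width: 17.8
grasp_force: 30.0
```

```bash
python3 f.py
```

```text
46.675 [433.14892998  36.70128167 -31.98047779] [-0.01049747 -1.05343104  1.21660377]
```

Request:
apply_moves:
  targets:
    - [-0.5, [0, 0, 0], [0, 0, 0]]
    - [-0.5, [0, 0, 0], [0, 0, 0]]
    - [-0.32, [0, 0, 0], [0, 0, 0]]
    - [-0.32, [0, 0, 0], [0, 0, 0]]
    - [-0.32, [0, 0, -0.3], [0, 0, 0]]
    - [-0.32, [0, 0, -0.8], [0, 0, 0]]
    - [-0.32, [0, 0, -1], [0, 0, 0]]
    - [-0.32, [0, 0, -1], [0, 0, 0]]

```text
t: 47.68
ee_pos: [432.5, 36.3, 125.3]
orientation: [-2.296, -2.143, -0.004]
ft_force: [1.2, -0.2, -1.2]
width: 29.6
grasp_force: 0.0
```

Request:
apply_moves:
  targets:
    - [-0.32, [-0.6, 0, -1], [0, 0, 0]]
    - [-0.32, [-0.4, 0, -0.6], [0, 0, 0]]
    - [-0.32, [0, 0, 0], [0, 0, 0]]
    - [-0.32, [0, 0, 0], [0, 0, 0]]

```text
t: 48.18
ee_pos: [428.7, -13.4, 202.5]
orientation: [-2.296, -2.142, -0.003]
ft_force: [0.8, -0.0, 0.4]
width: 30.2
grasp_force: 0.0
```

```bash
python3 b.py pics/w13.png tray_slots tray_bay brush_head brush_tip brush_grip
python3 - <<'E'
from h import *
im,M=cam('wrist')
for n,z in(('brush',14),('tray',15),('brush_head',16),('tweezers',5)):
    for r in ctrl.masks_of(n,'wrist')[:1]:
        ys,xs=np.nonzero(r['region']); P=np.array([onz(im,M,(x,y),z)[:2] for x,y in zip(xs[::5],ys[::5])])
        print(n,r['score'],cv2.minAreaRect(P.astype(np.float32)))
for c in('side','scene'):
    im,M=cam(c)
    for q in ctrl.pinpoint('cup_rim',c)[:1]: print(c,np.round(q['xy'],1),proj(im,M,[457.2,-216,108]))
E
```

```text
48.225 [428.4 -13.3 202. ] 29.748384773503467 [-0.4 -0.4 -0.1]
tray_bay [322.8 111.2] 0.88 [437.4  80.4   3. ]
brush_grip [320.8 158.6] 0.8 [432.3  36.2  16. ]
brush_grip [530.4 113.4] 0.4 [633.8  65.   16. ]
brush 0.74 ((455.822509765625, 62.78487014770508), (220.63880920410156, 122.92483520507812), 86.14407348632812)
tray 0.87 ((455.89886474609375, 62.82710266113281), (220.06353759765625, 122.43833923339844), 86.09197998046875)
brush_head 0.89 ((442.12750244140625, 150.56118774414062), (45.85126495361328, 25.196577072143555), 86.03974914550781)
tweezers 0.62 ((498.1429443359375, 64.14495849609375), (114.11158752441406, 14.761066436767578), 88.7323226928711)
side [334.6 214.8] [336.23254564 209.40280631]
scene [359.8 276.6] [360.8192981 278.9082421]
```

Request:
apply_moves:
  targets:
    - [-1, [-0.95, 0.18, 0], [0, 0, 0]]
    - [-1, [-0.95, 0.18, 0], [0, 0, 0]]
    - [-1, [-0.95, 0.18, 0], [0, 0, 0]]
    - [-1, [-0.95, 0.18, 0], [0, 0, 0]]
    - [-1, [-0.95, 0.18, 0], [0, 0, 0]]
    - [-1, [-0.95, 0.18, 0], [0, 0, 0]]
    - [-1, [0, 0, 0], [0, 0, -0.096]]
    - [-1, [0, 0, 0], [0, 0, 0]]

```text
t: 49.92
ee_pos: [463.4, -302.2, 201.9]
orientation: [-2.13, -2.307, -0.004]
ft_force: [-0.6, 0.3, -0.3]
width: 0.3
grasp_force: 0.0
```

```bash
python3 fit.py; python3 back.py
```

```text
circle z 108 [ 457.16 -215.83] 29.999197282679024
circle z 12 [ 457.23 -215.94] 18.520866665386755
home [ 456.74 -215.47] 4.5151102091412545 -180.80265855185587
49.975 [ 463.4153 -301.6631  201.9994] [-0.6002  0.2986  1.7752  0.003   1.0688 -0.6803] turn [ 0.0008 -0.0014  0.0951] shift to z [ 6.6907 -1.1413  4.6802]
```

```bash
python3 -c "
from workcell import ctrl
print(ctrl.close_job())"
```

```text
the job is handed in; nothing more can be done
None
```

The job is handed in at about 50 s: the cup was pushed home (last measured about 0.6 mm from the estimated home point), scrubbed with three full strokes at about 3 N, and the brush is set down flat in its compartment with the bristles over the drain slots. The fingertips sat about 37 mm behind the reported TCP, so the first grasp closed on nothing, and the cup was pushed higher up its side than planned and took a few tries to seat (up to about 33 N). The judged result was not reported back.

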